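Box the pink rhino in the sprung-lid soapstone box

ROBOT

A 6-joint arm with a two-finger parallel gripper is mounted at the origin on the work surface. World frame = base frame: x ahead of the robot, y to its left, z up, the work surface at z = 0. Lengths are in mm, angles in rad, forces in N, time in s.
With the tool pointing down it reaches from about 350 to 875 mm from the base axis. Payload 15.5 kg.
Tool frame: the origin (TCP) lies on the centre line of the jaws, within the pads' length; the fingertips stand 17 mm ahead of it and the grasp point (between the pads) lies 2 mm behind it (ctrl.tip_reach is the distance from the TCP to the fingertips, in mm); z points along the fingers, y is the direction in which the jaws open and shut (so a half turn about z gives the same grasp; the last joint's range is limited). The gripper opens to 85 mm and grips with 20 to 120 N. Pads are 22 mm wide; open, the fingers measure 114 mm over their backs; the gripper's body (76 mm by 85 mm) begins 54 mm behind the grasp point. The pads swing forward as they close: fully open they stand 13 mm farther back than shut.
Start: joints at [-1.3, 0.494, 1.345, -0, 1.302, -0.096], TCP at [223.562, -583.65, 248.277] pointing down, gripper open.
Joint ranges: [-2.91, 2.91], [-0.82, 2.16], [0.22, 2.67], [-1.22, 4.37], [0.12, 2.79], [-3.08, 3.08]. Speed limits (rad/s): [1.89, 1.89, 2.57, 3.01, 3.01, 3.01].

INTERFACE

Orientations are given as a unit quaternion [x, y, z, w].
In Python, from station import ctrl gives the robot as it stands.
- The arm moves only by the tool arm_command, never from a script. Its argument "steps" is a list of rows, each an object of numbers: "dx", "dy", "dz": the shift along the tool's x, y, z in mm; "yaw": the turn about the tool's z in degrees; "hand": the opening, from 0 (shut) to 1 (fully open). In form: [{"dx": .., "dy": .., "dz": .., "yaw": .., "hand": ..}, ...]. A call has 1 to 20 rows; each row is the pose to reach, as a shift and turn from the pose commanded when the call began, along the tool's axes at that moment; what a row does not reach only later rows make up. A row lasts 1/8 s, in which the tool goes at most 62.5 mm and 10.7 degrees, less where a joint would pass 70% of its speed; a pose out of reach is approached as far as the arm can. A call with a gripper value outside its range is refused whole. The fingers move at their own pace and stop on an object; "force" is the grip in N (left out, the last holds). Time passes only in rows, so rows that repeat a pose let the fingers close. It gives the time, the measured TCP pose, the force and the opening at its end, in the units of the state.
- ctrl.read_state(): the state, without advancing time (a new reading comes with each control period).
- ctrl.snapshot(name): name is "scene" or "top" or "wrist"; returns (picture, depth): 400x640x3 uint8, red, green, blue; 400x640 float32, mm along the optical axis (not along the pixel's ray), 0 where there is no reading.
- ctrl.camera_info(name): a dict with "intrinsics" (3x3 intrinsics, pixels), "rvec" (rotation vector, rad) and "tvec" (3), from world to camera coordinates, as OpenCV has them. Camera axes: x right, y down, z forward; pixel columns grow to the right and rows downward; lengths in mm; the calibration is good to about 2 mm. A picture is of the moment at which its call begins: read the wrist's pose just before it. camera_info takes no time and is no camera call; for the wrist camera it gives the pose at the moment of the call.
- ctrl.close_job(): hands the job in, once; it reports no verdict.
Trained networks look in the newest picture that a camera, given by its name, has taken for a name from the list of things; names that differ only in an ending like _2 or _b are one class to them, and where a whole thing is asked for, a point or a joint stands for the part that bears it (a point fixed in the world has none). Each returns a list of dicts, best first, with "score" (0 to 1); they miss things now and then, are a little off and sometimes report something else, mostly with a low value. They report only what shows in the picture. A call takes as long as a camera call. They do not tell look-alikes from the thing itself.
- ctrl.boxes_of(name, camera): "centre" ([x, y, z] in mm, in the coordinates of the camera as it stood for that picture, good to about 4 mm: the middle of the surface that is visible of it).
- ctrl.silhouettes(name, camera): "pixels" (400x640 bool, what is visible of it).
The state is a dict: "time_s": time; "qpos": joint angles; "joint_velocities": joint speeds; "tau": joint torques, N m; "tool_pos": TCP position; "ee_rot": TCP orientation; "force": force on the tool from outside, world axes, zero at the start; "moment": the same for the moment, N m; "gripper_width": finger opening in mm.
Only numpy, scipy, OpenCV 4.12 (cv2) and the standard library are available. Lean on these libraries where they do the work, as an engineer would, in place of code of your own. Each camera call takes 0.05 s, during which the arm holds its last target.

TASK

Press the brass thumb latch so that the lid of the grey soapstone box pops open, stand the pink rhino upright on its feet inside, setting it down without a drop, then push the lid back down until the latch snaps over it, and let go. The thin stone and the little latch are delicate: never push on the lid or the latch with more than about 30 N (three kilos), and leave everything else on the counter where it is.

Things in the scene. Friction and masses are not known exactly. Their poses are not given: they have to be found in the camera images.
- stone_box: Grey soapstone box, fixed: 110 mm deep (x), 150 wide (y), walls and floor 8 mm (inside 94 x 134 mm). Origin under its centre; x from latch side (front, -x) to hinge side (back), z up. Hand-carved: its rim is 60 mm high give or take 5 mm, and lid, hinge and latch sit higher or lower with the rim (their heights here are for 60). Hinge axis along y at x = 59, z = 62 mm.
- lid (a joint): Lid hinge, rad; lid a 110 x 150 x 6 mm stone slab, 0.28 kg, top at z = 66 mm (give or take 5) when shut. 0 = hard on the rim, grows as it opens, stop at 1.75 (front edge about 175 mm up). A spring always pushes it open, 2 to 3 N at the front. Push it shut on its middle line 85 to 95 mm from the hinge: riding over the hook takes 8 to 15 N; it catches only in the last 1.5 mm above the rim, staying at about 0.015.
- latch (a joint): Rocker of the brass thumb latch, rad: 0 = at rest, grows as the pad is pressed down, stop at 0.27 (7 mm at the pad); springs back. Ribbed pad 20 x 30 mm, centre at box x = -89, y = 0, top at z = 49 mm (give or take 5); 3 to 6 N press it; the lid is freed at 2.5 to 5.5 mm travel, differing from box to box. Hook 24 mm wide at x = -67 to -57, 11 mm above the shut lid, leans out 9 mm when pressed.
- rhino_center (a point): Pink soapstone rhino standing on its four feet, 78 mm long (head to +x), body 30 mm wide (y) with flat flanks 15 to 37 mm above its feet, 42 mm high, about 0.14 kg. The point is half-way up (21 mm above the feet) in the body; the muzzle reaches 43 mm ahead of it, the tail 35 mm behind, the flanks from -29 to +21 mm; z up.
- candle_holder: Cream soapstone candle holder, 54 mm across, 52 mm high; origin under its centre. To be left alone.
- dish: Small round stone dish, 80 mm across, 30 mm high; origin under its centre. To be left alone.
- riffler: Curved steel riffler, 165 mm long, lying; origin under its middle. To be left alone.
- burnisher: Wooden burnishing stick, 158 mm long, 13 mm thick, lying; origin under its middle. To be left alone.
- wax_tin: Round wax tin with red lid, 71 mm across, 23 mm high; origin under its centre. To be left alone.
- sanding_block: Cork sanding block, 95 x 55 x 30 mm; origin under its centre. To be left alone.
Mind the look-alikes: they are no part of the job. Leave any blue, red or turquoise look-alike of the part that bears rhino_center alone.

How it is judged:
By the outcome, as a careful person would: the job done as asked, in the order asked, and still so for the second after the job is handed in, with the robot touching nothing.
It also fails if it takes over 72 s, if anything falls off the work surface, if the arm or the gripper's body presses on something with over 40 N, if the wrist force passes 120 N, or if a joint passes its speed limit or range.

## Working session

There is one attempt and no reset: what is moved stays moved. The work goes in short steps, Python scripts to look and compute and a tool call to move; the robot and the scene stay as the last step left them, time stands still between calls to the robot, and variables do not carry over. Pictures are saved under pics/ and viewed, and the job is handed in when it is done.

Besides the shell and the picture viewer there is one more tool, called after "Emit:" by a JSON object that holds its "fn" and its "kwargs". arm_command: Moves the arm, as the interface text tells. Its arguments: {"type":"object","properties":{"steps":{"type":"array","items":{"type":"object","properties":{"dx":{"type":"number"},"dy":{"type":"number"},"dz":{"type":"number"},"yaw":{"type":"number"},"hand":{"type":"number"}}}},"force":{"type":"number"}},"required":["steps"]}

```bash
ls -la && mkdir -p pics && cat > h.py <<'E'
import numpy as np, cv2
from station import ctrl
from scipy.spatial.transform import Rotation as R
def cam(name):
    c=ctrl.camera_info(name); K=np.array(c["intrinsics"],float); Rm=cv2.Rodrigues(np.array(c["rvec"],float))[0]; t=np.array(c["tvec"],float).ravel()
    return K,Rm,t
def cloud(depth,c):
    K,Rm,t=c
    v,u=np.mgrid[0:depth.shape[0],0:depth.shape[1]]
    p=np.stack([(u-K[0,2])/K[0,0]*depth,(v-K[1,2])/K[1,1]*depth,depth],-1)
    w=(p-t)@Rm
    w[depth<=0]=np.nan
    return w
def c2w(p,c): return (np.array(p)-c[2])@c[1]
def w2p(p,c):
    q=c[1]@np.array(p,float)+c[2]; q=c[0]@q; return q[:2]/q[2]
def shot(name,fn):
    c=cam(name); im,d=ctrl.snapshot(name)
    cv2.imwrite("pics/"+fn+".png",im[:,:,::-1]); np.savez("pics/"+fn+".npz",im=im,d=d,K=c[0],R=c[1],t=c[2])
    return im,d,c
def load(fn):
    z=np.load("pics/"+fn+".npz"); return z["im"],z["d"],(z["K"],z["R"],z["t"])
E
python3 - <<'E'
from h import *
s=ctrl.read_state(); print(s); print(ctrl.tip_reach)
for n in("scene","top"):
    im,d,c=shot(n,n+"0")
    print(n,"cam pos",-c[1].T@c[2], c[0])
E
```

```text
total 12
drwxr-xr-x  3 agent agent 4096 Dec  5 18:12 .
drwxr-xr-x 23 root  root  4096 Dec  5 18:12 ..
drwxr-xr-x  2 agent agent 4096 Dec  5 18:12 pics
{'time_s': 0.0, 'qpos': array([-1.30047583e+00,  4.94199413e-01,  1.34616952e+00, -1.29570972e-05,
        1.30248256e+00, -9.55201805e-02]), 'joint_velocities': array([-0.00079174, -0.00127828,  0.00048156, -0.00055866,  0.00134595,
        0.00051869]), 'tau': array([-2.42466849e-03, -8.82170820e+01, -3.83865952e+01, -2.75026887e-04,
        1.02841508e-02,  1.51206354e-06]), 'tool_pos': array([ 223.47638864, -583.30108335,  247.67713879]), 'ee_rot': array([ 9.83316163e-01,  1.81903619e-01, -6.11634095e-05, -6.26474545e-04]), 'force': array([-0.52298718, -0.60305729,  0.21299823]), 'moment': array([ 0.05798537,  0.00634178, -0.01904668]), 'gripper_width': 85.56290912922255}
17.0
scene cam pos [1247.05442444  -73.22177198  935.7516797 ] [[392.64495699   0.         317.13847513]
 [  0.         392.64495699 200.52929314]
 [  0.           0.           1.        ]]
top cam pos [ 296.91587547   61.36593225 1219.13709305] [[416.88735193   0.         317.56686945]
 [  0.         416.88735193 205.65488074]
 [  0.           0.           1.        ]]
```

View pics/scene0.png

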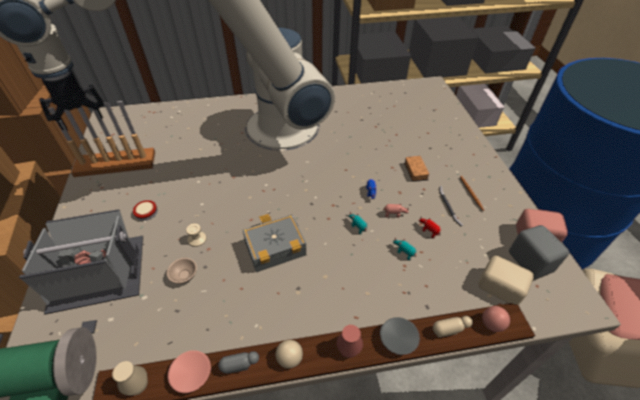

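View pics/top0.png

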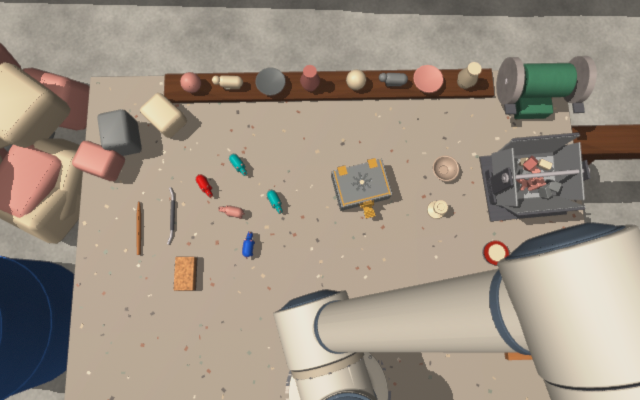

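The top picture shows the box at about (362,185), its latch at (368,211) facing the robot. The pink rhino is at (232,211). The look-alikes are red (204,185), turquoise (237,163) and (275,200), and blue (249,245). Next I measure.

```bash
python3 - <<'E'
from h import *
im,d,c=load("top0")
for n in("rhino_center","stone_box","latch","lid","candle_holder","dish","wax_tin"):
    b=ctrl.boxes_of(n,"top")
    for x in b: print(n,round(x["score"],2),c2w(x["centre"],c).round(1), w2p(c2w(x["centre"],c),c).round(0))
W=cloud(d,c)
# counter height check
print(W[260:300:20,300:320:10])
crop=cv2.resize(im[150:260,190:410],None,fx=3.6,fy=3.6,interpolation=cv2.INTER_CUBIC)
cv2.imwrite("pics/crop_top.png",crop[:,:,::-1])
ims,ds,cs=load("scene0")
crop=cv2.resize(ims[170:280,230:450],None,fx=3.6,fy=3.6,interpolation=cv2.INTER_CUBIC)
cv2.imwrite("pics/crop_scene.png",crop[:,:,::-1])
print(ctrl.read_state()["time_s"])
E
```

```text
rhino_center 0.73 [647.5 280.7  34.7] [237. 162.]
rhino_center 0.67 [530.2 169.   39.5] [275. 201.]
rhino_center 0.6 [559.9 -85.3  60.6] [363. 187.]
rhino_center 0.59 [508.7 291.8  35.6] [232. 209.]
rhino_center 0.58 [400.8 238.   36.4] [251. 246.]
rhino_center 0.46 [582.  377.4  37.8] [203. 185.]
stone_box 0.82 [559.9 -83.2  59.8] [363. 187.]
lid 0.59 [496.3 475.2  12.7] [171. 216.]
lid 0.55 [570.7 -79.7  62. ] [361. 183.]
candle_holder 0.86 [ 493.8 -301.9   50. ] [440. 209.]
dish 0.72 [ 623.8 -340.3   16.3] [446. 168.]
[[[ 3.60812687e+02  1.00261157e+02 -4.06946876e+00]
  [ 3.60167217e+02  7.11463144e+01 -3.92501195e+00]]

 [[ 3.03451199e+02  1.00976292e+02  5.99659386e-03]
  [ 3.02810158e+02  7.22091563e+01 -2.82026790e-01]]]
0.45
```

```bash
ls pics
```

```text
crop_scene.png
crop_top.png
scene0.npz
scene0.png
top0.npz
top0.png
```

View pics/crop_top.png

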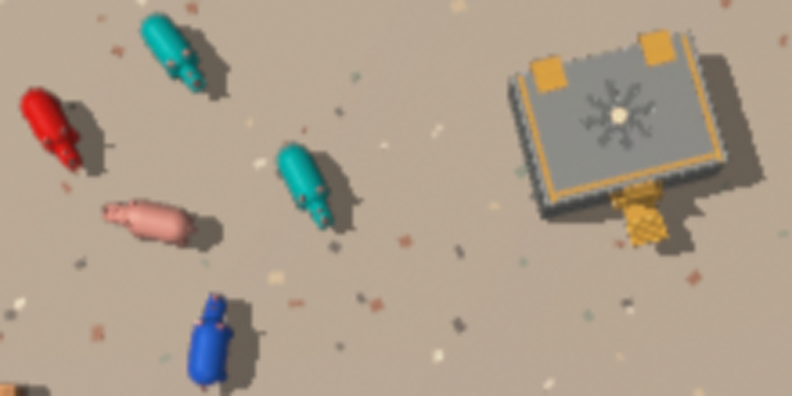

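View pics/crop_scene.png

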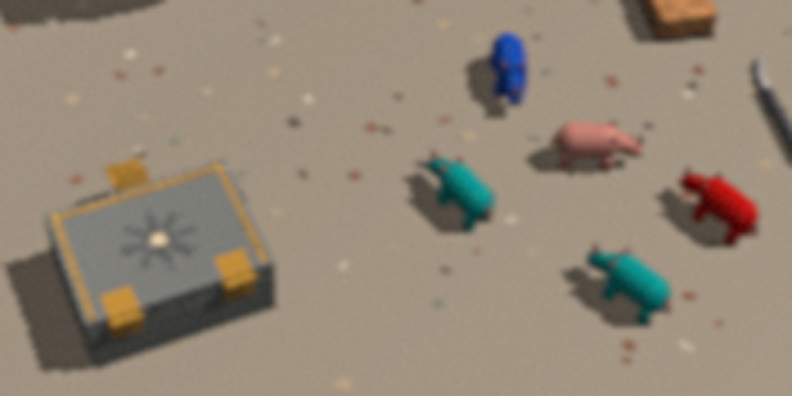

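```bash
python3 - <<'E'
from h import *
for fn in("top0","scene0"):
    im,d,c=load(fn)
    W=cloud(d,c)
    # box: points z>40 near
    m=(np.abs(W[...,0]-560)<120)&(np.abs(W[...,1]+85)<130)&(W[...,2]>45)&(W[...,2]<90)
    P=W[m]; print(fn,len(P), np.percentile(P,[1,50,99],axis=0).round(1))
    r=cv2.minAreaRect(P[:,:2].astype(np.float32)); print(r)
    # pink
    hsv=cv2.cvtColor(im,cv2.COLOR_RGB2HSV)
    m=(np.abs(W[...,0]-510)<70)&(np.abs(W[...,1]-290)<55)&(W[...,2]>8)&(W[...,2]<60)
    P=W[m]; print("pink",len(P), np.percentile(P,[2,50,98],axis=0).round(1), cv2.minAreaRect(P[:,:2].astype(np.float32)))
    # counter plane bias
    m=(W[...,2]<8)&(W[...,2]>-10)&(W[...,0]>350)&(W[...,0]<700)&(np.abs(W[...,1])<400)
    P=W[m]; A=np.c_[P[:,:2],np.ones(len(P))]; print("plane",np.linalg.lstsq(A,P[:,2],rcond=None)[0], P[:,2].std())
E
```

```text
top0 2120 [[ 507.7 -157.5   46.5]
 [ 571.4  -81.2   60.6]
 [ 639.7   -2.7   66.4]]
((556.016845703125, -84.50065612792969), (162.15296936035156, 151.5531005859375), 13.199993133544922)
pink 221 [[442.8 249.1  15.2]
 [504.3 291.3  35.2]
 [519.7 330.9  42.7]] ((490.3499755859375, 276.2030944824219), (120.62088012695312, 44.786014556884766), 50.108699798583984)
plane [ 2.23598595e-04  7.13931012e-04 -1.43256141e+00] 2.46589233246257
scene0 2027 [[ 491.6 -157.7   46.1]
 [ 583.1  -83.7   63.4]
 [ 644.8   -1.1   69.3]]
((558.8328857421875, -84.62716674804688), (162.7490234375, 151.20553588867188), 13.55754280090332)
pink 244 [[442.5 240.7  11.5]
 [514.2 290.6  34. ]
 [522.7 332.   44.9]] ((492.44573974609375, 276.2841796875), (125.01925659179688, 46.038299560546875), 49.707191467285156)
plane [-1.51916733e-04 -5.55436897e-05  1.64217210e+00] 1.8274485028555474
```

The choice is clear: the pink rhino is at top pixel (232,211), standing, with its head toward +y. The red, turquoise (two) and blue ones are look-alikes. I'll check the wrist camera geometry and plan a viewing pose.

```bash
cat >> h.py <<'E'
def tool():
    s=ctrl.read_state(); M=R.from_quat(s["ee_rot"]).as_matrix(); return np.array(s["tool_pos"]),M,s
def plan(xyz,yawdeg=None):
    # shift in tool axes + yaw about tool z so that tool x has world heading yawdeg
    p,M,s=tool()
    d=M.T@(np.array(xyz,float)-p)
    cur=np.degrees(np.arctan2(M[1,0],M[0,0])); 
    y=0 if yawdeg is None else -((yawdeg-cur+180)%360-180)
    print("time",round(s["time_s"],2),"at",p.round(1),"yaw",round(cur,2),"-> dx,dy,dz",d.round(2),"yaw",round(y,2),"|d|",np.linalg.norm(d).round(0),"F",s["force"].round(1),"w",round(s["gripper_width"],1),"j6",round(s["qpos"][5],2))
E
python3 - <<'E'
from h import *
p,M,s=tool()
c=cam("wrist"); print(c[0]); pos=-c[1].T@c[2]; print("cam in tool",M.T@(pos-p), "axes in tool", (M.T@c[1].T).round(3))
plan([460,-110,260],13.4)
E
```

```text
[[297.00632357   0.         314.59938643]
 [  0.         297.00632357 202.04444445]
 [  0.           0.           1.        ]]
cam in tool [  81.38421347   -0.21822006 -125.28789243] axes in tool [[-0.    -0.949 -0.316]
 [ 1.    -0.001  0.001]
 [-0.001 -0.316  0.949]]
time 0.45 at [ 223.6 -583.6  248.2] yaw 20.96 -> dx,dy,dz [ 390.21 -357.74  -11.73] yaw 7.56 |d| 530.0 F [-0.3  0.   0.2] w 85.3 j6 -0.1
```

```bash
python3 - <<'E'
from h import *
plan([480,-100,220],193.4)
E
```

```text
time 0.45 at [ 223.6 -583.6  248.2] yaw 20.96 -> dx,dy,dz [ 412.46 -359.92   28.27] yaw -172.44 |d| 548.0 F [-0.3  0.   0.2] w 85.3 j6 -0.1
```

Emit:
{"fn": "arm_command", "kwargs": {"steps": [{"dx": 20, "dy": -18, "dz": 1, "yaw": -9, "hand": 0}, {"dx": 43, "dy": -37, "dz": 3, "yaw": -18, "hand": 0}, {"dx": 65, "dy": -57, "dz": 4, "yaw": -27, "hand": 0}, {"dx": 87, "dy": -76, "dz": 6, "yaw": -36, "hand": 0}, {"dx": 109, "dy": -95, "dz": 7, "yaw": -45, "hand": 0}, {"dx": 130, "dy": -114, "dz": 9, "yaw": -54, "hand": 0}, {"dx": 152, "dy": -133, "dz": 10, "yaw": -63, "hand": 0}, {"dx": 174, "dy": -152, "dz": 12, "yaw": -72, "hand": 0}, {"dx": 195, "dy": -170, "dz": 13, "yaw": -81, "hand": 0}, {"dx": 217, "dy": -190, "dz": 15, "yaw": -90, "hand": 0}, {"dx": 239, "dy": -208, "dz": 16, "yaw": -99, "hand": 0}, {"dx": 260, "dy": -227, "dz": 18, "yaw": -108, "hand": 0}, {"dx": 282, "dy": -246, "dz": 19, "yaw": -117, "hand": 0}, {"dx": 304, "dy": -265, "dz": 21, "yaw": -126, "hand": 0}, {"dx": 326, "dy": -284, "dz": 22, "yaw": -135, "hand": 0}, {"dx": 347, "dy": -303, "dz": 24, "yaw": -144, "hand": 0}, {"dx": 369, "dy": -322, "dz": 25, "yaw": -153, "hand": 0}, {"dx": 391, "dy": -341, "dz": 27, "yaw": -162, "hand": 0}, {"dx": 412, "dy": -360, "dz": 28, "yaw": -171, "hand": 0}, {"dx": 412, "dy": -360, "dz": 28, "yaw": -172.4, "hand": 0}]}}

```text
time_s: 2.95
tool_pos: [480.1, -98.8, 220.3]
ee_rot: [-0.119, 0.993, 0.0, 0.0]
force: [-0.0, -1.0, 0.2]
gripper_width: 0.1
```

```bash
python3 - <<'E'
from h import *
im,d,c=shot("wrist","w1"); plan([480,-100,220],193.4)
im,d,c=shot("top","t1")
E
```

```text
time 3.0 at [479.7 -99.6 220.3] yaw -166.47 -> dx,dy,dz [-0.19 -0.46  0.29] yaw 0.13 |d| 1.0 F [-0.3 -0.7 -0. ] w -0.3 j6 -2.13
```

View pics/w1.png

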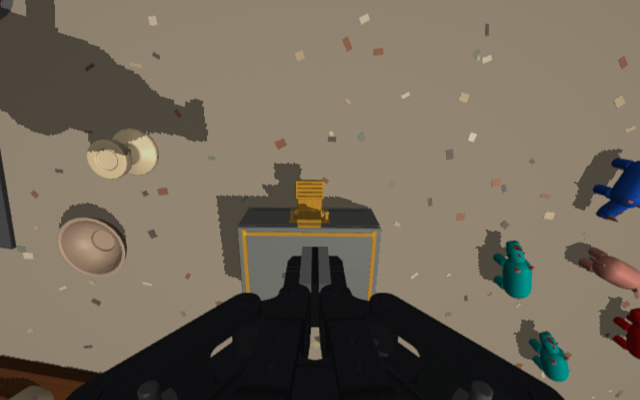

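```bash
python3 - <<'E'
from h import *
im,d,c=load("w1"); W=cloud(d,c)
hsv=cv2.cvtColor(im,cv2.COLOR_RGB2HSV)
# table bias near
reg=W[170:300,230:400]
m=np.zeros(d.shape,bool); m[120:170,240:400]=1; m&=(hsv[...,1]<80)
print("table z near",np.nanmedian(W[m][:,2]))
m=np.zeros(d.shape,bool); m[238:262,255:290]=1; m2=np.zeros(d.shape,bool); m2[238:262,345:370]=1
for k in(m,m2): print("lid z",np.nanmedian(W[k][:,2]),np.nanstd(W[k][:,2]))
gold=(hsv[...,0]>12)&(hsv[...,0]<30)&(hsv[...,1]>150)&(hsv[...,2]>90)
g=np.zeros(d.shape,bool); g[175:232,285:335]=gold[175:232,285:335]
for r in range(178,232,3):
    k=np.where(g[r])[0]
    if len(k): 
        q=W[r,k]; print(r,k.min(),k.max(),np.nanmedian(q,axis=0).round(1), q[0].round(1),q[-1].round(1))
# lid gold trim front line row and sides
for r in(236,245,255,265):
    k=np.where(gold[r,230:395])[0]+230; print(r,k)
for u in(250,265,285,340,355,370):
    k=np.where(gold[215:250,u])[0]+215; print("col",u,k, W[k[0],u].round(1) if len(k) else None)
E
```

```text
table z near -0.1529104148399534
lid z 62.24785913165878 11.748592102193104
lid z 62.11497688291216 0.6665507104907653
181 296 323 [ 478.1 -104.9   43.1] [ 481.  -118.7   43.9] [485.3 -87.3  -1.3]
184 296 323 [ 480.4 -104.4   44.4] [ 483.9 -118.    44.8] [477.5 -90.5  44.2]
187 296 323 [ 483.9 -103.5   44.4] [ 487.5 -117.3   43.4] [480.6 -89.7  44.4]
190 296 323 [ 487.2 -102.8   44. ] [ 490.5 -116.6   44. ] [483.9 -88.9  43.6]
193 296 323 [ 490.  -101.5   44.4] [ 493.6 -115.9   44.6] [487.1 -88.1  43.9]
196 296 323 [ 493.6 -101.2   44.3] [ 497.  -115.2   44. ] [490.5 -87.2  43.3]
199 298 321 [ 497.1 -100.4   43.7] [ 500.1 -112.4   43.2] [494.2 -88.5  43.4]
202 298 321 [501.1 -99.5  41.2] [ 504.3 -111.6   40.3] [498.3 -87.4  41. ]
205 299 321 [504.  -96.1  40.8] [ 507.4 -109.8   40.3] [501.6 -86.6  40.9]
208 300 321 [507.6 -96.4  41.2] [ 510.4 -108.    40.8] [504.8 -85.8  41.3]
211 295 327 [508.9 -89.8  43.1] [ 514.3 -112.6   42.7] [505.9 -78.9  43.4]
214 291 327 [510.3 -84.4  46. ] [ 517.5 -116.1   46. ] [507.9 -78.5  47.2]
217 291 328 [514.4 -81.   46. ] [ 520.4 -115.3   47.2] [514.7 -75.2  37.1]
220 297 327 [511.1 -95.9  69.2] [ 513. -109.   70.] [515.  -76.7  46.3]
223 297 320 [513.2 -97.2  70.6] [ 516.3 -108.3   69.7] [510.7 -85.9  70.1]
226 298 320 [520.4 -95.7  61.3] [ 522.9 -106.3   61.1] [517.3 -84.2  61.7]
236 [242 243 244 245 372 373 374 375]
245 [243 244 245 246 372 373 374]
255 [244 245 246 371 372 373 374]
265 [245 246 247 370 371 372 373]
col 250 [232 233 234] [ 540.9 -153.4   62. ]
col 265 [232 233 234] [ 537.2 -138.2   62.1]
col 285 [233 234 235] [ 533.  -117.8   62.9]
col 340 [233 234 235] [519.6 -62.2  62.9]
col 355 [233 234 235] [516.2 -46.9  62.3]
col 370 [233 234 235] [511.9 -32.2  63.6]
```

```bash
cat >> h.py <<'E'
def fr(x,y,yaw,z0=0):
    a=np.radians(yaw); ca,sa=np.cos(a),np.sin(a)
    f=lambda p:np.array([x+ca*p[0]-sa*p[1], y+sa*p[0]+ca*p[1], z0+p[2]])
    g=lambda w:np.stack([(w[...,0]-x)*ca+(w[...,1]-y)*sa, -(w[...,0]-x)*sa+(w[...,1]-y)*ca, w[...,2]-z0],-1)
    return f,g
E
python3 - <<'E'
from h import *
im,d,c=load("w1"); W=cloud(d,c)
f,g=fr(561.5,-84.5,13.45)
B=g(W)
# columns near lid: print transitions for columns away from latch
for u in(255,270,355,368):
    for r in range(206,240,2): print(u,r,B[r,u].round(1),im[r,u])
E
```

```text
255 206 [-43.6 -68.2   1.3] [74 68 59]
255 208 [-41.6 -68.    2.9] [46 47 45]
255 210 [-42.6 -66.   13. ] [40 42 39]
255 212 [-41.3 -65.5  16.3] [48 49 47]
255 214 [-41.5 -64.1  23.4] [48 48 46]
255 216 [-41.8 -62.7  30.8] [47 48 46]
255 218 [-41.2 -61.8  35.4] [48 47 45]
255 220 [-41.3 -60.6  41.5] [48 48 46]
255 222 [-41.8 -59.3  48.6] [47 48 46]
255 224 [-41.7 -58.2  54. ] [52 54 50]
255 226 [-41.1 -57.5  57.8] [59 60 56]
255 228 [-40.1 -57.   61. ] [106 106 100]
255 230 [-38.8 -56.7  63.1] [107 108 103]
255 232 [-36.4 -56.9  62.7] [146 108  47]
255 234 [-34.2 -57.   62.9] [176 128  42]
255 236 [-31.8 -57.2  62.6] [120 113  96]
255 238 [-29.2 -57.5  62. ] [107 109 103]
270 206 [-43.2 -50.   -0.1] [75 69 60]
270 208 [-41.4 -49.8   2.3] [46 47 45]
270 210 [-42.5 -48.2  12.5] [38 40 37]
270 212 [-41.4 -47.7  16.5] [46 46 44]
270 214 [-41.8 -46.6  24.1] [47 47 45]
270 216 [-41.1 -46.   28.6] [48 48 47]
270 218 [-41.9 -44.7  37.1] [47 47 45]
270 220 [-41.2 -44.2  41.2] [49 50 47]
270 222 [-41.5 -43.2  47.7] [47 48 46]
270 224 [-41.2 -42.5  52.7] [50 51 49]
270 226 [-41.  -41.8  57.7] [
[... 920 characters left out ...]
61.6] [112 114 107]
368 206 [-43.2  70.9  -0.9] [143 131 112]
368 208 [-41.   70.8   0.2] [94 87 77]
368 210 [-40.7  69.7   6.7] [47 47 46]
368 212 [-40.3  68.8  12.6] [48 48 46]
368 214 [-40.6  67.5  20.1] [48 48 46]
368 216 [-40.4  66.5  26.1] [48 47 46]
368 218 [-40.1  65.6  31.5] [48 47 45]
368 220 [-40.8  64.2  39.5] [48 48 46]
368 222 [-41.   63.1  45.7] [47 47 45]
368 224 [-40.4  62.4  49.9] [48 48 46]
368 226 [-40.3  61.5  55.3] [52 53 50]
368 228 [-40.8  60.4  61.6] [80 80 75]
368 230 [-38.5  60.5  61.7] [113 115 109]
368 232 [-36.4  60.6  62. ] [117 109  93]
368 234 [-34.6  60.5  63. ] [178 129  41]
368 236 [-32.8  60.5  64.1] [156 124  71]
368 238 [-29.7  61.   62.3] [111 113 108]
```

```bash
python3 - <<'E'
from h import *
for n,fn in(("top","t1"),("scene","scene0")):
    im,d,c=load(fn); W=cloud(d,c)
    f,g=fr(561.5,-84.5,13.45)
    B=g(W)
    for lo,hi in((54,72),):
        m=(np.abs(B[...,0])<62)&(np.abs(B[...,1])<90)&(B[...,2]>lo)&(B[...,2]<hi)
        P=B[m]; print(fn,len(P),"median z",np.median(P[:,2]))
        q=P[np.abs(P[:,0])<40]; print("y range",np.percentile(q[:,1],[0.5,2,98,99.5]).round(1))
        q=P[(np.abs(P[:,1])>20)&(np.abs(P[:,1])<60)]; print("x range",np.percentile(q[:,0],[0.5,2,98,99.5]).round(1))
    # draw wireframe
    big=cv2.resize(im,None,fx=4,fy=4,interpolation=cv2.INTER_CUBIC)[:,:,::-1].copy()
    def L(a,b,col):
        p=[tuple(((w2p(f(q),c)+.5)*4-.5).round().astype(int).tolist()) for q in(a,b)]; cv2.line(big,p[0],p[1],col,1,cv2.LINE_AA)
    def rect(x0,x1,y0,y1,z,col):
        P=[(x0,y0,z),(x1,y0,z),(x1,y1,z),(x0,y1,z)]
        for i in range(4): L(P[i],P[(i+1)%4],col)
    rect(-55,55,-75,75,62,(0,0,255)); rect(-55,55,-75,75,0,(0,255,0)); rect(-99,-79,-15,15,45,(255,0,255))
    q=(w2p(f((0,0,50)),c)*4).astype(int); x0=max(q[0]-300,0);y0=max(q[1]-250,0)
    cv2.imwrite(f"pics/wire_{n}.png",big[y0:y0+500,x0:x0+600])
E
```

```text
t1 682 median z 60.905016691801194
y range [13.4 16.4 75.4 75.9]
x range [-39.9 -36.7  60.   61.1]
scene0 1628 median z 63.69064488011625
y range [-73.4 -71.6  72.9  75.5]
x range [-40.5 -38.4  59.3  61.3]
```

```bash
cat > wire.py <<'E'
from h import *
def wires(items,X,Y,A,zr,out):
    f,g=fr(X,Y,A)
    for n,fn in items:
        im,d,c=load(fn)
        k=4
        big=cv2.resize(im,None,fx=k,fy=k,interpolation=cv2.INTER_CUBIC)[:,:,::-1].copy()
        def L(a,b,col):
            p=[tuple(((w2p(f(q),c)+.5)*k-.5).round().astype(int).tolist()) for q in(a,b)]; cv2.line(big,p[0],p[1],col,1,cv2.LINE_AA)
        def rect(x0,x1,y0,y1,z,col):
            P=[(x0,y0,z),(x1,y0,z),(x1,y1,z),(x0,y1,z)]
            for i in range(4): L(P[i],P[(i+1)%4],col)
        rect(-55,55,-75,75,zr+6,(0,0,255)); rect(-55,55,-75,75,0,(0,255,0)); rect(-99,-79,-15,15,zr-11,(255,0,255))
        q=(w2p(f((-20,0,50)),c)*k).astype(int); x0=max(q[0]-350,0);y0=max(q[1]-250,0)
        cv2.imwrite(f"pics/{out}_{n}.png",big[y0:y0+500,x0:x0+700])
E
python3 - <<'E'
from wire import *
for fn in("t1","scene0","w1"):
    im,d,c=load(fn); W=cloud(d,c)
    f,g=fr(575.1,-81.2,13.45); B=g(W)
    m=(np.abs(B[...,0])<70)&(np.abs(B[...,1])<90)&(B[...,2]>54)&(B[...,2]<75)
    P=B[m]; print(fn,len(P),"median z",np.median(P[:,2]))
    q=P[np.abs(P[:,0])<40]; print("y range",np.percentile(q[:,1],[0,1,99,100]).round(1))
    q=P[(np.abs(P[:,1])>20)&(np.abs(P[:,1])<70)]; print("x range",np.percentile(q[:,0],[0,1,99,100]).round(1))
wires([("top","t1"),("scene","scene0"),("wrist","w1")],575.1,-81.2,13.45,56,"wire2")
E
```

```text
t1 758 median z 60.79912677535927
y range [10.2 12.5 75.6 75.9]
x range [-55.5 -53.4  58.8  61.9]
scene0 1902 median z 63.52788317765484
y range [-74.  -73.   74.4  76.1]
x range [-55.6 -53.3  62.8  64.9]
w1 7411 median z 62.1462895554217
y range [-76.5 -75.   72.1  73.5]
x range [-56.  -55.4  30.   34.8]
```

View pics/wire2_wrist.png

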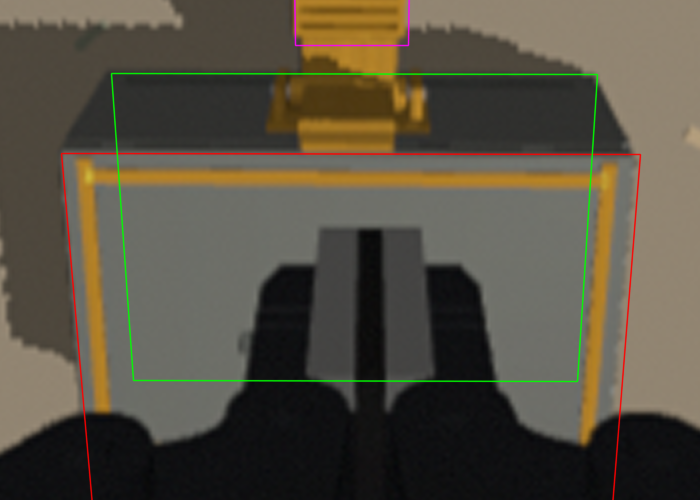

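View pics/wire2_scene.png

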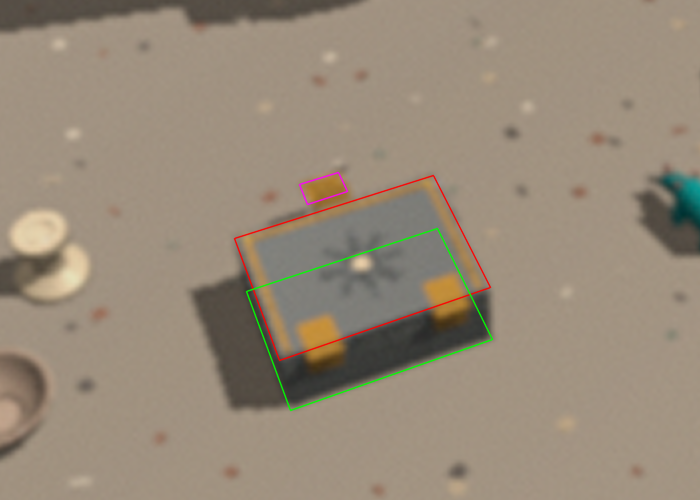

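```bash
python3 - <<'E'
from h import *
plan([484.8,-103.3,68],193.45)
E
```

```text
time 3.05 at [ 479.5 -100.1  220.3] yaw -166.65 -> dx,dy,dz [ -4.42  -4.29 152.32] yaw -0.1 |d| 152.0 F [-0.  -0.   0.2] w 0.3 j6 -2.13
```

Emit:
{"fn": "arm_command", "kwargs": {"steps": [{"dx": -1, "dy": -1, "dz": 40, "hand": 0}, {"dx": -3, "dy": -3, "dz": 90, "hand": 0}, {"dx": -4.4, "dy": -4.3, "dz": 130, "hand": 0}, {"dx": -4.4, "dy": -4.3, "dz": 148, "hand": 0}, {"dx": -4.4, "dy": -4.3, "dz": 152, "hand": 0}, {"dx": -4.4, "dy": -4.3, "dz": 152, "hand": 0}, {"dx": -4.4, "dy": -4.3, "dz": 152, "hand": 0}]}}

```text
invalid input at $.steps[0]: expected keys dx, dy, dz, yaw, hand
```

Emit:
{"fn": "arm_command", "kwargs": {"steps": [{"dx": -1, "dy": -1, "dz": 40, "yaw": 0, "hand": 0}, {"dx": -3, "dy": -3, "dz": 90, "yaw": 0, "hand": 0}, {"dx": -4.4, "dy": -4.3, "dz": 130, "yaw": 0, "hand": 0}, {"dx": -4.4, "dy": -4.3, "dz": 148, "yaw": 0, "hand": 0}, {"dx": -4.4, "dy": -4.3, "dz": 152, "yaw": 0, "hand": 0}, {"dx": -4.4, "dy": -4.3, "dz": 152, "yaw": 0, "hand": 0}, {"dx": -4.4, "dy": -4.3, "dz": 152, "yaw": 0, "hand": 0}]}}

```text
time_s: 3.92
tool_pos: [485.3, -103.6, 69.2]
ee_rot: [-0.116, 0.993, -0.0, 0.001]
force: [-0.5, -0.5, -0.4]
gripper_width: -0.1
```

```bash
python3 - <<'E'
from h import *
plan([484.8,-103.3,61.4],193.45)
im,d,c=shot("wrist","w2")
im,d,c=shot("scene","s2")
plan([484.8,-103.3,61.4],193.45)
E
```

```text
time 3.92 at [ 485.3 -103.6   69.2] yaw -166.67 -> dx,dy,dz [0.4  0.4  7.77] yaw -0.12 |d| 8.0 F [-0.5 -0.5 -0.4] w -0.1 j6 -2.13
time 4.03 at [ 485.2 -103.5   69.1] yaw -166.66 -> dx,dy,dz [0.36 0.25 7.66] yaw -0.11 |d| 8.0 F [-0.2 -0.7  0.2] w 0.1 j6 -2.13
```

View pics/w2.png

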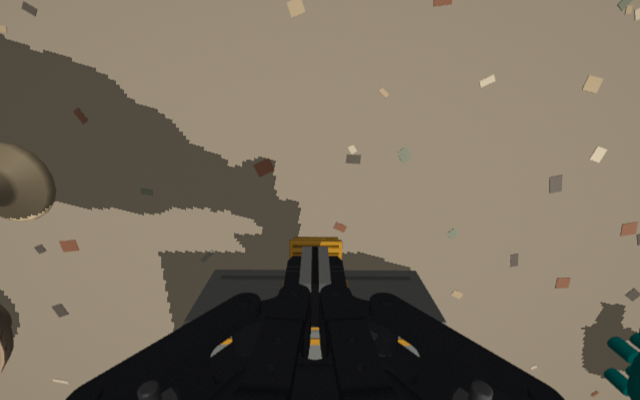

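Emit:
{"fn": "arm_command", "kwargs": {"steps": [{"dx": 0.4, "dy": 0.3, "dz": 3, "yaw": 0, "hand": 0}, {"dx": 0.4, "dy": 0.3, "dz": 6, "yaw": 0, "hand": 0}, {"dx": 0.4, "dy": 0.3, "dz": 7, "yaw": 0, "hand": 0}, {"dx": 0.4, "dy": 0.3, "dz": 7, "yaw": 0, "hand": 0}]}}

```text
time_s: 4.53
tool_pos: [484.2, -103.0, 61.2]
ee_rot: [-0.116, 0.993, 0.0, -0.0]
force: [-1.9, 0.9, 2.8]
gripper_width: 0.0
```

Emit:
{"fn": "arm_command", "kwargs": {"steps": [{"dx": 0, "dy": 0, "dz": 1, "yaw": 0, "hand": 0}, {"dx": 0, "dy": 0, "dz": 1.5, "yaw": 0, "hand": 0}, {"dx": 0, "dy": 0, "dz": 1.5, "yaw": 0, "hand": 0}]}}

```text
time_s: 4.9
tool_pos: [484.2, -103.0, 59.7]
ee_rot: [-0.116, 0.993, 0.0, -0.0]
force: [-2.4, -0.1, 3.0]
gripper_width: 0.2
```

Emit:
{"fn": "arm_command", "kwargs": {"steps": [{"dx": 0, "dy": 0, "dz": 0.7, "yaw": 0, "hand": 0}, {"dx": 0, "dy": 0, "dz": 1.4, "yaw": 0, "hand": 0}, {"dx": 0, "dy": 0, "dz": 1.4, "yaw": 0, "hand": 0}]}}

```text
time_s: 5.28
tool_pos: [484.3, -103.0, 58.3]
ee_rot: [-0.116, 0.993, 0.0, -0.0]
force: [-4.1, -0.8, 5.3]
gripper_width: 0.2
```

```bash
python3 - <<'E'
from h import *
im,d,c=shot("scene","s3")
cv2.imwrite("pics/s3c.png",cv2.resize(im[160:290,200:360],None,fx=4,fy=4,interpolation=cv2.INTER_CUBIC)[:,:,::-1])
plan([484.8,-103.3,57],193.45)
E
```

```text
time 5.33 at [ 484.3 -103.    58.4] yaw -166.64 -> dx,dy,dz [-0.44 -0.37  1.36] yaw -0.09 |d| 1.0 F [-3.8 -0.3  5.4] w 0.1 j6 -2.13
```

View pics/s3c.png

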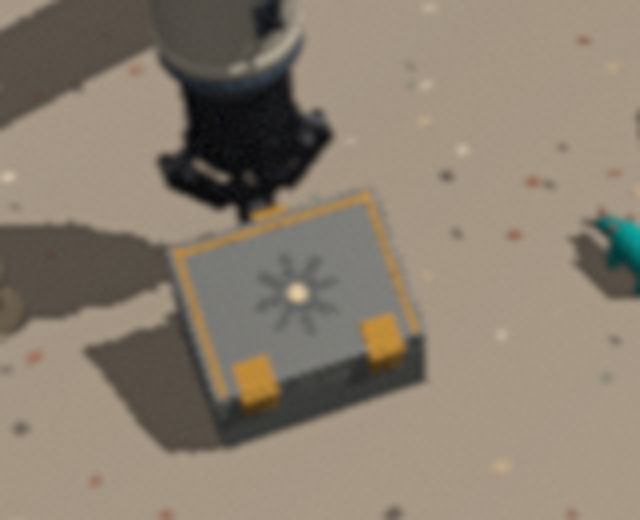

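Emit:
{"fn": "arm_command", "kwargs": {"steps": [{"dx": 0, "dy": 0, "dz": 0.7, "yaw": 0, "hand": 0}, {"dx": 0, "dy": 0, "dz": 1.2, "yaw": 0, "hand": 0}, {"dx": 0, "dy": 0, "dz": 1.2, "yaw": 0, "hand": 0}]}}

```text
time_s: 5.7
tool_pos: [484.2, -103.0, 57.1]
ee_rot: [-0.116, 0.993, 0.0, -0.0]
force: [-4.5, -1.0, 5.3]
gripper_width: 0.2
```

```bash
python3 - <<'E'
from h import *
im,d,c=shot("scene","s4")
W=cloud(d,c); f,g=fr(575.1,-81.2,13.45); B=g(W)
m=(np.abs(B[...,0])<90)&(np.abs(B[...,1])<80)&(B[...,2]>50)&(B[...,2]<200)
m[:205]=0
print("lid-ish max z", np.percentile(B[m][:,2],[50,95,99]))
cv2.imwrite("pics/s4c.png",cv2.resize(im[160:290,200:360],None,fx=4,fy=4,interpolation=cv2.INTER_CUBIC)[:,:,::-1])
plan([484.8,-103.3,57],193.45)
E
```

```text
lid-ish max z [113.29796765 170.0345271  173.48546035]
time 5.75 at [ 484.2 -103.    57.2] yaw -166.64 -> dx,dy,dz [-0.52 -0.39  0.18] yaw -0.09 |d| 1.0 F [-4.6 -0.5  6.9] w 0.5 j6 -2.13
```

View pics/s4c.png

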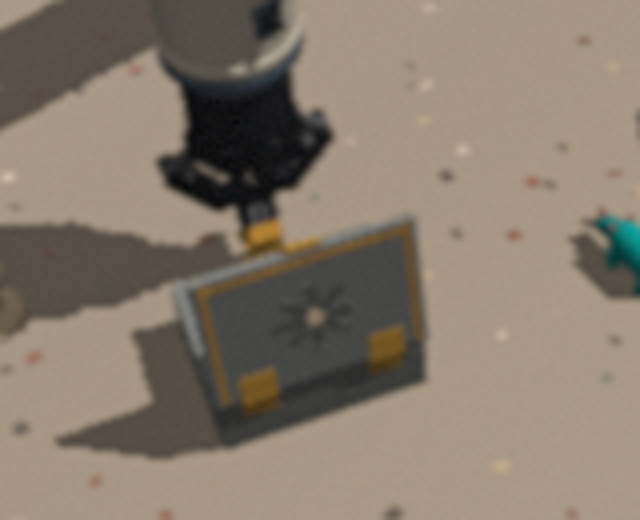

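The lid has popped open; in the crop it stands up past vertical, with its top at z≈173. Next I retreat upward and go to look at the rhino.

```bash
python3 - <<'E'
from h import *
plan([502,262,200],79)
E
```

```text
time 5.75 at [ 484.2 -103.    57.2] yaw -166.64 -> dx,dy,dz [-101.61  351.08 -142.8 ] yaw 114.36 |d| 392.0 F [-4.6 -0.5  6.9] w 0.5 j6 -2.13
```

Emit:
{"fn": "arm_command", "kwargs": {"steps": [{"dx": 0, "dy": 0, "dz": -20, "yaw": 0, "hand": 0}, {"dx": 0, "dy": 0, "dz": -60, "yaw": 0, "hand": 0}, {"dx": 0, "dy": 0, "dz": -105, "yaw": 3, "hand": 0.2}, {"dx": -2, "dy": 7, "dz": -140, "yaw": 10, "hand": 0.6}, {"dx": -8, "dy": 25, "dz": -150, "yaw": 20, "hand": 0.62}, {"dx": -16, "dy": 55, "dz": -150, "yaw": 30, "hand": 0.62}, {"dx": -25, "dy": 85, "dz": -150, "yaw": 40, "hand": 0.62}, {"dx": -34, "dy": 117, "dz": -150, "yaw": 50, "hand": 0.62}, {"dx": -43, "dy": 150, "dz": -150, "yaw": 60, "hand": 0.62}, {"dx": -53, "dy": 185, "dz": -150, "yaw": 70, "hand": 0.62}, {"dx": -63, "dy": 220, "dz": -150, "yaw": 80, "hand": 0.62}, {"dx": -73, "dy": 255, "dz": -148, "yaw": 90, "hand": 0.62}, {"dx": -84, "dy": 290, "dz": -146, "yaw": 100, "hand": 0.62}, {"dx": -94, "dy": 325, "dz": -143, "yaw": 108, "hand": 0.62}, {"dx": -101.6, "dy": 351, "dz": -143, "yaw": 114.4, "hand": 0.62}, {"dx": -101.6, "dy": 351, "dz": -143, "yaw": 114.4, "hand": 0.62}, {"dx": -101.6, "dy": 351, "dz": -143, "yaw": 114.4, "hand": 0.62}]}}

```text
time_s: 7.88
tool_pos: [502.1, 261.6, 200.0]
ee_rot: [0.771, 0.636, -0.0, 0.0]
force: [0.9, -0.3, 0.1]
gripper_width: 53.0
```

```bash
python3 - <<'E'
from h import *
im,d,c=shot("wrist","w5"); plan([502,262,200],79)
im,d,c=shot("top","t5")
E
```

```text
time 7.92 at [502.1 261.3 200.1] yaw 79.01 -> dx,dy,dz [ 0.64 -0.27  0.11] yaw 0.01 |d| 1.0 F [-0.2  0.2 -0.2] w 53.2 j6 0.57
```

View pics/w5.png

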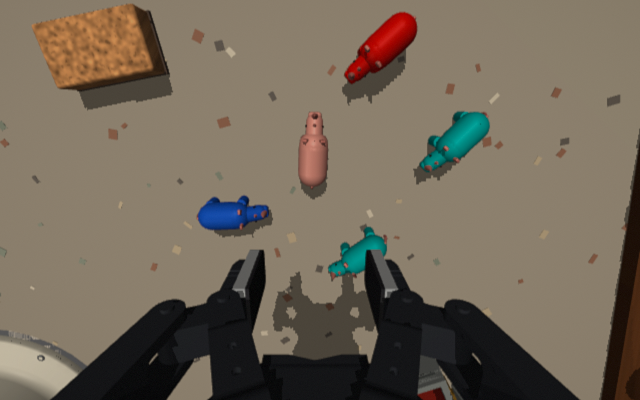

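View pics/t5.png

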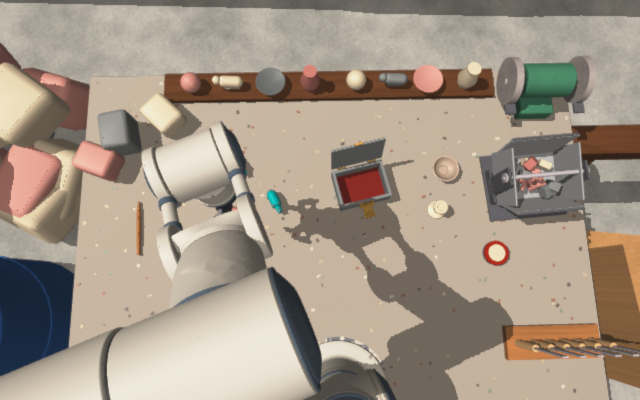

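The wrist view shows the pink rhino upright at (313,150), head at (314,115), nearly aligned with the tool. The top view shows the box open with its red lining. Next, the exact pose of the rhino.

```bash
python3 - <<'E'
from h import *
im,d,c=load("w5"); W=cloud(d,c)
hsv=cv2.cvtColor(im,cv2.COLOR_RGB2HSV).astype(int)
m=np.zeros(d.shape,bool); m[100:200,285:345]=1
tab=im[95:200,270:280].reshape(-1,3).mean(0); print("table",tab, "rhino",im[165,313],im[150,313])
rm=m&(im[...,0].astype(int)-im[...,2]>45)&(im[...,0].astype(int)-im[...,1]>30)
rm=cv2.morphologyEx(rm.astype(np.uint8),cv2.MORPH_OPEN,np.ones((3,3)))>0
n,l,st,_=cv2.connectedComponentsWithStats(rm.astype(np.uint8)); k=1+np.argmax(st[1:,4]); rm=l==k
print(st[k]); P=W[rm]; P=P[~np.isnan(P[:,0])]
print("z pct",np.percentile(P[:,2],[1,10,50,90,99]).round(1))
T=P[P[:,2]>18]
print("rect",cv2.minAreaRect(T[:,:2].astype(np.float32)))
q=T[:,:2]-T[:,:2].mean(0); ev,V=np.linalg.eigh(q.T@q); a=V[:,1]*np.sign(V[1,1]); print("pca heading",np.degrees(np.arctan2(a[1],a[0])), T.mean(0))
# extents along heading, across by slices
for hd in(np.degrees(np.arctan2(a[1],a[0])),):
    f,g=fr(508,290,hd); B=g(T)
    print("along",np.percentile(B[:,0],[0.3,99.7]).round(1),"across",np.percentile(B[:,1],[0.5,99.5]).round(1))
    for x0 in range(-40,50,8):
        s=B[(B[:,0]>=x0)&(B[:,0]<x0+8)]
        if len(s)>5: print(x0,len(s),"y",np.percentile(s[:,1],[1,50,99]).round(1),"mid",((np.percentile(s[:,1],1)+np.percentile(s[:,1],99))/2).round(2),"zmax",np.percentile(s[:,2],97).round(1))
print("table z",np.nanmedian(W[140:180,270:285][...,2]))
for b in ctrl.boxes_of("rhino_center","wrist"): print(round(b["score"],2),c2w(b["centre"],c).round(1))
E
```

```text
table [139.01333333 126.86380952 108.58571429] rhino [179 114  99] [194 128 110]
[ 298  112   29   73 1568]
z pct [21.6 29.3 38.6 41.7 43.1]
rect ((507.4676513671875, 299.6722717285156), (69.5220947265625, 26.741872787475586), 75.62249755859375)
pca heading 75.76418566799106 [506.94384129 297.86895185  36.95874187]
along [-24.8  43.8] across [-10.1  16. ]
-32 10 y [-0.5  3.9  8.4] mid 3.95 zmax 38.1
-24 154 y [-8.7  3.1 14.9] mid 3.14 zmax 41.5
-16 205 y [-10.    2.9  16.1] mid 3.07 zmax 42.0
-8 214 y [-10.2   3.   15.6] mid 2.69 zmax 42.2
0 228 y [-9.8  3.  15.9] mid 3.02 zmax 42.8
8 220 y [-10.    3.4  16.2] mid 3.06 zmax 42.7
16 213 y [-9.8  2.9 14.7] mid 2.44 zmax 43.2
24 140 y [-4.5  2.6 10.3] mid 2.87 zmax 35.0
32 124 y [-4.1  2.9 10.6] mid 3.24 zmax 32.6
40 49 y [-2.7  3.3  9.1] mid 3.18 zmax 32.7
table z -0.15565630651744675
0.9 [649.9 281.6  37.1]
0.88 [406.4 248.7  37.6]
0.85 [582.4 377.3  38. ]
0.72 [510.  295.8  45.2]
0.55 [530.3 178.   34.4]
```

```bash
python3 - <<'E'
from h import *
plan([505.1,290.7,22],75.8)
E
```

```text
time 8.03 at [502.2 261.2 200.2] yaw 78.96 -> dx,dy,dz [ 29.52  -2.8  178.24] yaw 3.16 |d| 181.0 F [0.1 0.4 0. ] w 52.9 j6 0.57
```

Emit:
{"fn": "arm_command", "kwargs": {"steps": [{"dx": 15, "dy": -1.5, "dz": 15, "yaw": 3.2, "hand": 0.62}, {"dx": 29.5, "dy": -2.8, "dz": 50, "yaw": 3.2, "hand": 0.62}, {"dx": 29.5, "dy": -2.8, "dz": 95, "yaw": 3.2, "hand": 0.62}, {"dx": 29.5, "dy": -2.8, "dz": 130, "yaw": 3.2, "hand": 0.62}, {"dx": 29.5, "dy": -2.8, "dz": 155, "yaw": 3.2, "hand": 0.62}, {"dx": 29.5, "dy": -2.8, "dz": 170, "yaw": 3.2, "hand": 0.62}, {"dx": 29.5, "dy": -2.8, "dz": 178, "yaw": 3.2, "hand": 0.62}, {"dx": 29.5, "dy": -2.8, "dz": 178, "yaw": 3.2, "hand": 0.62}]}}

```text
time_s: 9.02
tool_pos: [505.2, 291.3, 22.4]
ee_rot: [0.789, 0.614, 0.0, 0.0]
force: [0.1, -0.9, 0.4]
gripper_width: 52.9
```

```bash
python3 - <<'E'
from h import *
im,d,c=shot("wrist","w6"); plan([505.1,290.7,22],75.8)
E
```

```text
time 9.07 at [505.3 291.5  22.7] yaw 75.76 -> dx,dy,dz [-0.8  -0.03  0.73] yaw -0.04 |d| 1.0 F [ 0.6 -0.3  0.9] w 52.9 j6 0.67
```

View pics/w6.png

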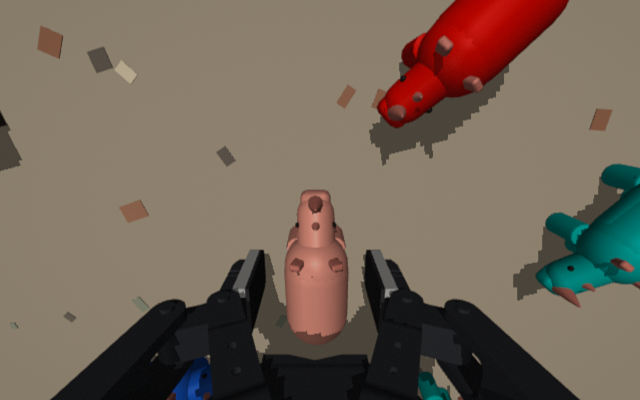

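```bash
python3 - <<'E'
from h import *
im,d,c=load("w6"); W=cloud(d,c); p,M,s=tool()
T=(W-p)@M
rm=(im[...,0].astype(int)-im[...,2]>45)&(im[...,0].astype(int)-im[...,1]>30)
rm[:185]=0; rm[345:]=0; rm[:,:280]=0; rm[:,352:]=0
P=T[rm]; P=P[~np.isnan(P[:,0])]
P=P[(W[rm][~np.isnan(T[rm][:,0])][:,2]>15)]
print("along tool x",np.percentile(P[:,0],[0.3,1,99,99.7]).round(1))
for x0 in range(-40,50,8):
    s=P[(P[:,0]>=x0)&(P[:,0]<x0+8)]
    if len(s)>5: print(x0,len(s),"y",np.percentile(s[:,1],[1,99]).round(1),"mid",((np.percentile(s[:,1],1)+np.percentile(s[:,1],99))/2).round(2),"top z",(p[2]-np.percentile(s[:,2],3)).round(1))
E
```

```text
along tool x [-18.5 -17.1  43.3  43.7]
-24 146 y [-11.8  12.7] mid 0.43 top z 41.0
-16 782 y [-12.9  13. ] mid 0.04 top z 41.8
-8 864 y [-13.1  12.8] mid -0.13 top z 42.1
0 907 y [-13.   12.9] mid -0.08 top z 42.5
8 1003 y [-13.2  13.4] mid 0.07 top z 42.4
16 1535 y [-12.2  12.8] mid 0.33 top z 42.8
24 689 y [-7.8  7.6] mid -0.13 top z 34.6
32 657 y [-7.8  7.6] mid -0.08 top z 31.8
40 391 y [-6.1  5.9] mid -0.06 top z 34.8
```

Emit:
{"fn": "arm_command", "kwargs": {"steps": [{"dx": 0, "dy": 0, "dz": 0, "yaw": 0, "hand": 0.2}, {"dx": 0, "dy": 0, "dz": 0, "yaw": 0, "hand": 0.2}, {"dx": 0, "dy": 0, "dz": 0, "yaw": 0, "hand": 0.2}, {"dx": 0, "dy": 0, "dz": 0, "yaw": 0, "hand": 0.2}, {"dx": 0, "dy": 0, "dz": 0, "yaw": 0, "hand": 0.2}, {"dx": 0, "dy": 0, "dz": 0, "yaw": 0, "hand": 0.2}], "force": 40}}

```text
time_s: 9.82
tool_pos: [505.4, 291.6, 23.1]
ee_rot: [0.789, 0.614, 0.001, 0.0]
force: [-1.0, -1.4, 5.6]
gripper_width: 29.2
```

Emit:
{"fn": "arm_command", "kwargs": {"steps": [{"dx": 0, "dy": 0, "dz": -4, "yaw": 0, "hand": 0.2}, {"dx": 0, "dy": 0, "dz": -15, "yaw": 0, "hand": 0.2}, {"dx": 0, "dy": 0, "dz": -40, "yaw": 0, "hand": 0.2}, {"dx": 0, "dy": 0, "dz": -80, "yaw": 0, "hand": 0.2}, {"dx": 0, "dy": 0, "dz": -112, "yaw": 0, "hand": 0.2}, {"dx": 0, "dy": 0, "dz": -127, "yaw": 0, "hand": 0.2}, {"dx": 0, "dy": 0, "dz": -127, "yaw": 0, "hand": 0.2}], "force": 40}}

```text
time_s: 10.7
tool_pos: [505.3, 291.5, 149.9]
ee_rot: [0.789, 0.614, 0.001, 0.0]
force: [0.6, 0.3, -0.9]
gripper_width: 29.3
```

```bash
python3 - <<'E'
from h import *
plan([576.3,-86.1,150],103.45)
im,d,c=shot("wrist","w7")
E
```

```text
time 10.7 at [505.3 291.5 149.9] yaw 75.76 -> dx,dy,dz [-3.4857e+02  1.6172e+02 -2.3000e-01] yaw -27.69 |d| 384.0 F [ 0.6  0.3 -0.9] w 29.3 j6 0.67
```

View pics/w7.png

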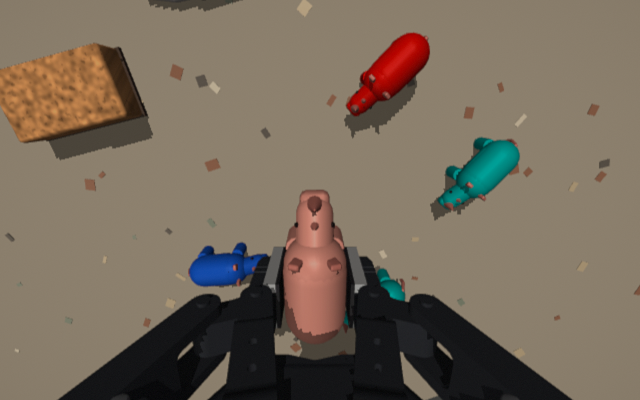

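Emit:
{"fn": "arm_command", "kwargs": {"steps": [{"dx": -8, "dy": 4, "dz": 0, "yaw": -4, "hand": 0.2}, {"dx": -25, "dy": 12, "dz": 0, "yaw": -11, "hand": 0.2}, {"dx": -52, "dy": 24, "dz": 0, "yaw": -19, "hand": 0.2}, {"dx": -85, "dy": 39, "dz": 0, "yaw": -25, "hand": 0.2}, {"dx": -120, "dy": 56, "dz": 0, "yaw": -27.7, "hand": 0.2}, {"dx": -155, "dy": 72, "dz": 0, "yaw": -27.7, "hand": 0.2}, {"dx": -190, "dy": 88, "dz": 0, "yaw": -27.7, "hand": 0.2}, {"dx": -225, "dy": 104, "dz": 0, "yaw": -27.7, "hand": 0.2}, {"dx": -260, "dy": 120, "dz": 0, "yaw": -27.7, "hand": 0.2}, {"dx": -292, "dy": 135, "dz": 0, "yaw": -27.7, "hand": 0.2}, {"dx": -320, "dy": 148, "dz": 0, "yaw": -27.7, "hand": 0.2}, {"dx": -338, "dy": 157, "dz": 0, "yaw": -27.7, "hand": 0.2}, {"dx": -347, "dy": 161, "dz": 0, "yaw": -27.7, "hand": 0.2}, {"dx": -348.6, "dy": 161.7, "dz": 0, "yaw": -27.7, "hand": 0.2}, {"dx": -348.6, "dy": 161.7, "dz": 0, "yaw": -27.7, "hand": 0.2}], "force": 40}}

```text
time_s: 12.62
tool_pos: [575.8, -85.5, 149.1]
ee_rot: [0.619, 0.785, -0.0, -0.0]
force: [-0.0, -0.4, -1.5]
gripper_width: 29.4
```

```bash
python3 - <<'E'
from h import *
plan([576.3,-86.1,60],103.45)
im,d,c=shot("wrist","w8")
im,d,c=shot("scene","s8")
cv2.imwrite("pics/s8c.png",cv2.resize(im[130:290,180:380],None,fx=4,fy=4,interpolation=cv2.INTER_CUBIC)[:,:,::-1][:600])
E
```

```text
time 12.62 at [575.8 -85.5 149.1] yaw 103.49 -> dx,dy,dz [-0.69  0.37 89.08] yaw 0.04 |d| 89.0 F [-0.  -0.4 -1.5] w 29.4 j6 -0.49
```

View pics/w8.png

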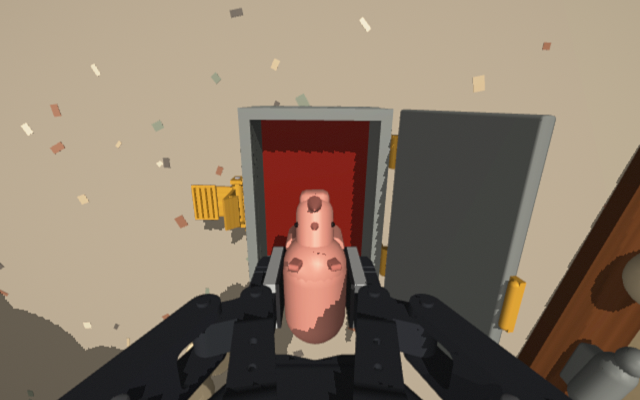

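View pics/s8c.png

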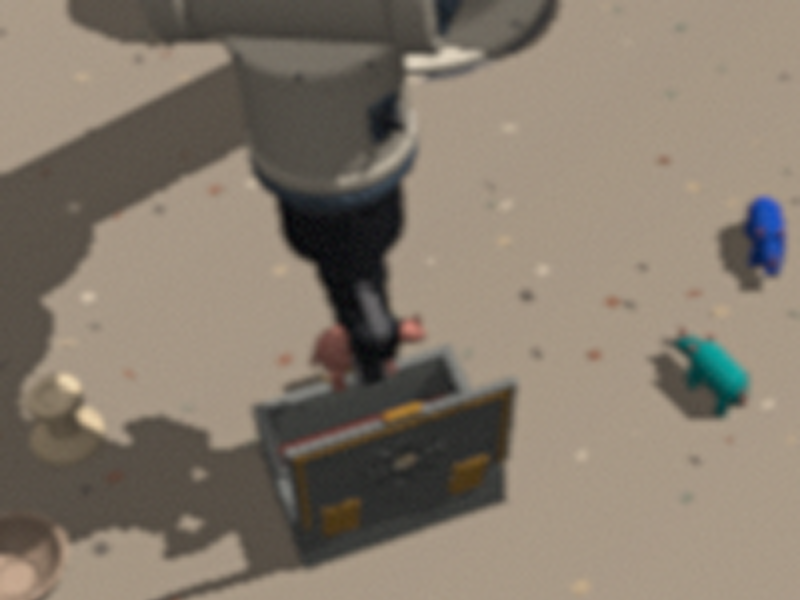

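```bash
python3 - <<'E'
from h import *
im,d,c=load("w8"); W=cloud(d,c); f,g=fr(575.1,-81.2,13.45); B=g(W)
for r in(130,150,170,185):
    row=B[r]; ok=(row[:,2]>51)&(row[:,2]<62)&(np.abs(row[:,0])<62)
    u=np.where(ok)[0]
    L=u[row[u,0]<-35]; Rr=u[(row[u,0]>35)&(row[u,0]<57)]
    print(r,"left rim x",row[L,0].min().round(1),row[L,0].max().round(1),"right rim x",row[Rr,0].min().round(1),row[Rr,0].max().round(1),"z",np.median(row[L,2]).round(1),np.median(row[Rr,2]).round(1))
# far wall (+y): rim rows
for u in(290,315,340):
    col=B[:,u]; k=np.where((col[:,2]>51)&(col[:,2]<62)&(col[:,1]>60)&(col[:,1]<80))[0]; print(u,"far rim y",col[k,1].min().round(1),col[k,1].max().round(1), "z",np.median(col[k,2]).round(1))
m=(np.abs(B[...,0])<25)&(B[...,1]>45)&(B[...,1]<62)&(B[...,2]<30); print("floor z",np.nanmedian(B[m][:,2]),m.sum())
# lid inner face
m=np.zeros(d.shape,bool); m[130:300,410:480]=1
P=B[m]; P=P[~np.isnan(P[:,0])]; A=np.c_[P[:,2],np.ones(len(P))]; k=np.linalg.lstsq(A,P[:,0],rcond=None)[0]; print("lid face x = %.3f*z+%.1f"%tuple(k), "zrange",np.percentile(P[:,2],[1,99]))
E
```

```text
130 left rim x -54.5 -47.3 right rim x 46.9 54.7 z 55.3 54.7
150 left rim x -55.1 -47.1 right rim x 47.0 56.6 z 55.3 55.0
170 left rim x -54.8 -47.4 right rim x 46.7 54.2 z 55.2 55.1
185 left rim x -55.1 -47.3 right rim x 46.5 54.2 z 55.0 55.2
290 far rim y 66.1 73.5 z 54.7
315 far rim y 65.5 72.9 z 55.4
340 far rim y 65.5 72.9 z 54.8
floor z 8.472943112568288 1125
lid face x = 0.117*z+53.9 zrange [ 84.86053272 177.65859832]
```

Emit:
{"fn": "arm_command", "kwargs": {"steps": [{"dx": -0.5, "dy": 0.4, "dz": 15, "yaw": 0, "hand": 0.2}, {"dx": -0.5, "dy": 0.4, "dz": 40, "yaw": 0, "hand": 0.2}, {"dx": -0.5, "dy": 0.4, "dz": 65, "yaw": 0, "hand": 0.2}, {"dx": -0.5, "dy": 0.4, "dz": 88, "yaw": 0, "hand": 0.2}, {"dx": -0.5, "dy": 0.4, "dz": 103, "yaw": 0, "hand": 0.2}, {"dx": -0.5, "dy": 0.4, "dz": 112, "yaw": 0, "hand": 0.2}, {"dx": -0.5, "dy": 0.4, "dz": 114, "yaw": 0, "hand": 0.2}, {"dx": -0.5, "dy": 0.4, "dz": 114, "yaw": 0, "hand": 0.2}], "force": 40}}

```text
time_s: 13.72
tool_pos: [576.3, -86.6, 35.4]
ee_rot: [0.619, 0.785, -0.0, -0.0]
force: [-3.7, -0.3, -2.0]
gripper_width: 29.2
```

Emit:
{"fn": "arm_command", "kwargs": {"steps": [{"dx": 0, "dy": 0, "dz": 1, "yaw": 0, "hand": 0.2}, {"dx": 0, "dy": 0, "dz": 2, "yaw": 0, "hand": 0.2}, {"dx": 0, "dy": 0, "dz": 2.5, "yaw": 0, "hand": 0.2}, {"dx": 0, "dy": 0, "dz": 2.5, "yaw": 0, "hand": 0.2}], "force": 40}}

```text
time_s: 14.22
tool_pos: [576.1, -86.8, 33.2]
ee_rot: [0.619, 0.785, -0.0, -0.0]
force: [-7.0, -1.6, 1.1]
gripper_width: 29.4
```

Emit:
{"fn": "arm_command", "kwargs": {"steps": [{"dx": 0, "dy": -2, "dz": -1, "yaw": 0, "hand": 0.2}, {"dx": 0, "dy": -5, "dz": -2, "yaw": 0, "hand": 0.2}, {"dx": 0, "dy": -8, "dz": -2, "yaw": 0, "hand": 0.2}, {"dx": 0, "dy": -8, "dz": -2, "yaw": 0, "hand": 0.2}, {"dx": 0, "dy": -8, "dz": -2, "yaw": 0, "hand": 0.2}], "force": 40}}

```text
time_s: 14.85
tool_pos: [568.8, -88.5, 34.7]
ee_rot: [0.619, 0.785, 0.0, 0.0]
force: [1.0, 0.2, -1.9]
gripper_width: 29.1
```

```bash
python3 - <<'E'
from h import *
plan([576.3,-86.1,33],103.45)
im,d,c=shot("wrist","w9")
im,d,c=shot("scene","s9")
cv2.imwrite("pics/s9c.png",cv2.resize(im[160:290,200:360],None,fx=4.6,fy=4.6,interpolation=cv2.INTER_CUBIC)[:,:,::-1][:600])
E
```

```text
time 14.85 at [568.8 -88.5  34.7] yaw 103.46 -> dx,dy,dz [0.64 7.85 1.68] yaw 0.01 |d| 8.0 F [ 1.   0.2 -1.9] w 29.1 j6 -0.49
```

View pics/w9.png

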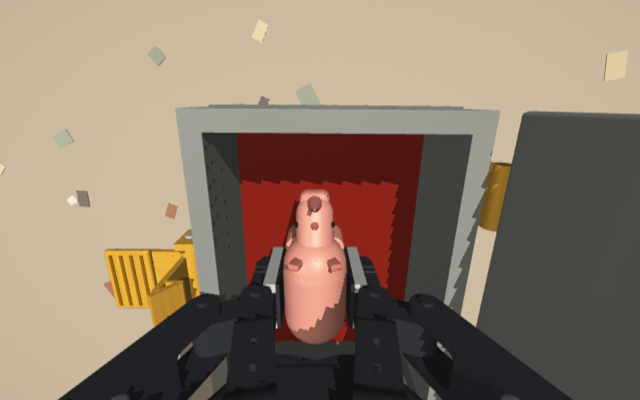

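View pics/s9c.png

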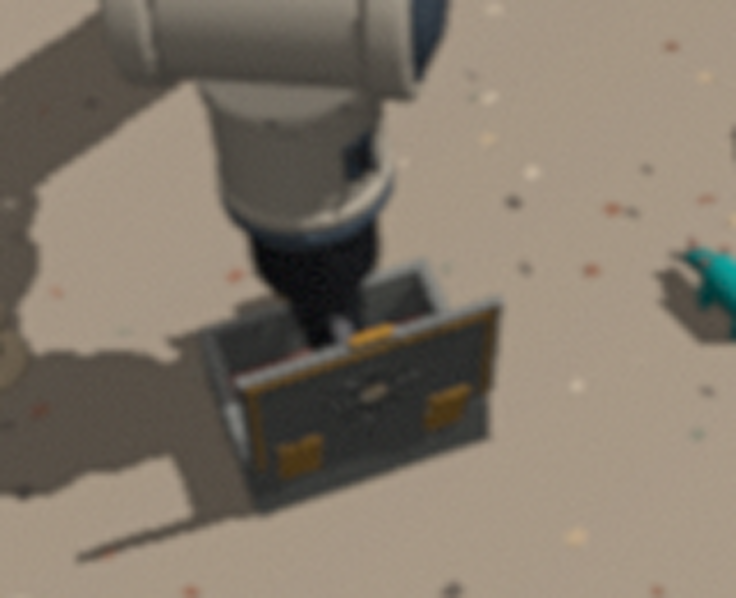

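```bash
python3 - <<'E'
from h import *
for fn,pose in(("w1",([479.7,-99.6,220.3],-166.47)),("w9",([568.8,-88.5,34.7],103.46)),("w5",([502.1,261.3,200.1],79.0))):
    im,d,c=load(fn); W=cloud(d,c)
    f,g=fr(pose[0][0],pose[0][1],pose[1],pose[0][2]); T=g(W)  # x tool, y = -tool y, z up rel TCP
    dark=(im.max(-1)<70)
    m=dark&(np.abs(T[...,0])<30)&(T[...,2]>-25)
    P=T[m]
    print(fn)
    for z0 in range(-20,110,10):
        s=P[(P[:,2]>=z0)&(P[:,2]<z0+10)]
        if len(s)>8: print(" z",z0,"y",np.percentile(s[:,1],[1,99]).round(1),"x",np.percentile(s[:,0],[2,98]).round(1),len(s))
E
```

```text
w1
 z -20 y [-11.7  10.4] x [ 5.6 10.5] 93
 z -10 y [-14.   12.5] x [ 5.5 10.5] 516
 z 0 y [-14.   12.6] x [ 5.4 10.6] 647
 z 10 y [-14.   12.6] x [-10.1  10.6] 671
 z 20 y [-28.8  27.6] x [-8.4 12.9] 1421
 z 30 y [-37.   35.2] x [-9.  12.6] 5381
 z 40 y [-44.1  42.5] x [-9.6 16.1] 5065
 z 50 y [-51.8  50. ] x [-8.4 16.7] 8884
 z 60 y [-59.3  57.8] x [ 3.6 16.8] 11039
 z 70 y [-60.3  58.5] x [10.3 19.3] 3048
w9
 z -20 y [-54.8  40.1] x [-19.7  29.1] 1076
 z -10 y [-54.8  40.1] x [-12.1  29.2] 1384
 z 0 y [-54.8  40.1] x [-7.4 29.3] 1633
 z 10 y [-54.9  56.8] x [-9.5 29.1] 1802
 z 20 y [-65.8  40.9] x [-9.4 15.1] 1584
 z 30 y [-48.6  47.6] x [-9.7 13.5] 5409
 z 40 y [-53.3  51.1] x [-11.1  16.8] 5162
 z 50 y [-57.   55.5] x [-8.8 17.6] 7749
 z 60 y [-60.8  60.1] x [ 2.5 17.7] 10740
 z 70 y [-61.5  61.2] x [11.1 20.2] 2894
w5
 z -20 y [-27.2  26.6] x [-8.5  9.9] 68
 z -10 y [-39.3  39.2] x [-9.7 11.6] 497
 z 0 y [-39.8  39.8] x [-9.7 11.6] 709
 z 10 y [-39.7  39.6] x [-9.4 11.7] 825
 z 20 y [-45.4  45.9] x [-8.4 13.6] 1011
 z 30 y [-57.1  57.1] x [-6.2 14.1] 3709
 z 40 y [-59.  59.] x [-10.   13.3] 6906
 z 50 y [-61.3  61.2] x [-8.4 18. ] 7086
 z 60 y [-63.2  63.2] x [ 3.6 18.2] 11026
 z 70 y [-63.2  63.5] x [11.6 20.6] 2859
```

Emit:
{"fn": "arm_command", "kwargs": {"steps": [{"dx": 0, "dy": 2, "dz": 0, "yaw": 0, "hand": 0.2}, {"dx": 0, "dy": 4, "dz": 0.5, "yaw": 0, "hand": 0.2}, {"dx": 0, "dy": 4, "dz": 1.5, "yaw": 0, "hand": 0.2}, {"dx": 0, "dy": 4, "dz": 2, "yaw": 0, "hand": 0.2}, {"dx": 0, "dy": 4, "dz": 2, "yaw": 0, "hand": 0.2}], "force": 40}}

```text
time_s: 15.58
tool_pos: [572.5, -87.6, 32.6]
ee_rot: [0.619, 0.785, -0.0, -0.0]
force: [-0.4, -0.4, -0.9]
gripper_width: 29.1
```

Emit:
{"fn": "arm_command", "kwargs": {"steps": [{"dx": 0, "dy": 0, "dz": 0.5, "yaw": 0, "hand": 0.2}, {"dx": 0, "dy": 0, "dz": 1, "yaw": 0, "hand": 0.2}, {"dx": 0, "dy": 0, "dz": 1, "yaw": 0, "hand": 0.2}], "force": 40}}

```text
time_s: 15.95
tool_pos: [572.6, -87.6, 31.6]
ee_rot: [0.619, 0.785, 0.0, -0.0]
force: [-0.0, -0.5, -1.1]
gripper_width: 29.6
```

Emit:
{"fn": "arm_command", "kwargs": {"steps": [{"dx": 0, "dy": 0, "dz": 0.4, "yaw": 0, "hand": 0.2}, {"dx": 0, "dy": 0, "dz": 0.8, "yaw": 0, "hand": 0.2}, {"dx": 0, "dy": 0, "dz": 0.8, "yaw": 0, "hand": 0.2}], "force": 40}}

```text
time_s: 16.32
tool_pos: [572.6, -87.6, 31.1]
ee_rot: [0.619, 0.785, 0.0, 0.0]
force: [-1.9, -0.6, 3.3]
gripper_width: 29.6
```

Emit:
{"fn": "arm_command", "kwargs": {"steps": [{"dx": 0, "dy": 0, "dz": 0, "yaw": 0, "hand": 0.35}, {"dx": 0, "dy": 0, "dz": 0, "yaw": 0, "hand": 0.38}, {"dx": 0, "dy": 0, "dz": 0, "yaw": 0, "hand": 0.43}, {"dx": 0, "dy": 0, "dz": 0, "yaw": 0, "hand": 0.43}, {"dx": 0, "dy": 0, "dz": 0, "yaw": 0, "hand": 0.43}], "force": 40}}

```text
time_s: 16.95
tool_pos: [572.6, -87.6, 30.8]
ee_rot: [0.619, 0.785, -0.0, -0.0]
force: [-0.6, 0.6, 0.4]
gripper_width: 36.6
```

```bash
python3 - <<'E'
from h import *
plan([576.3,-86.1,33],103.45)
im,d,c=shot("wrist","w10")
E
```

```text
time 16.95 at [572.6 -87.6  30.8] yaw 103.46 -> dx,dy,dz [ 0.6   3.99 -2.17] yaw 0.01 |d| 5.0 F [-0.6  0.6  0.4] w 36.6 j6 -0.49
```

View pics/w10.png

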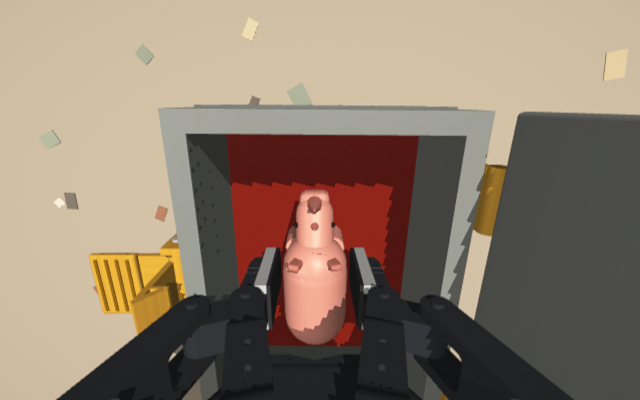

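Emit:
{"fn": "arm_command", "kwargs": {"steps": [{"dx": 0, "dy": 0, "dz": -3, "yaw": 0, "hand": 0.43}, {"dx": 0, "dy": 0, "dz": -8, "yaw": 0, "hand": 0.43}, {"dx": 0, "dy": 0, "dz": -16, "yaw": 0, "hand": 0.43}, {"dx": 0, "dy": 0, "dz": -28, "yaw": 0, "hand": 0.43}, {"dx": 0, "dy": 0, "dz": -50, "yaw": 0, "hand": 0.43}, {"dx": 0, "dy": 0, "dz": -85, "yaw": 0, "hand": 0.43}, {"dx": 0, "dy": 0, "dz": -130, "yaw": 0, "hand": 0.43}, {"dx": 0, "dy": 0, "dz": -175, "yaw": 0, "hand": 0.43}, {"dx": 0, "dy": 0, "dz": -205, "yaw": 0, "hand": 0.2}, {"dx": 0, "dy": 0, "dz": -219, "yaw": 0, "hand": 0}, {"dx": 0, "dy": 0, "dz": -219, "yaw": 0, "hand": 0}], "force": 40}}

```text
time_s: 18.38
tool_pos: [572.7, -87.6, 250.4]
ee_rot: [0.619, 0.785, 0.0, 0.001]
force: [0.1, -0.8, -0.2]
gripper_width: 0.2
```

```bash
python3 - <<'E'
from h import *
f,g=fr(575.1,-81.2,13.45)
t=f((115,0,250)); print(t)
plan(t,193.45)
im,d,c=shot("wrist","w11")
W=cloud(d,c); B=g(W)
rm=(im[...,0].astype(int)-im[...,2]>45)&(im[...,1].astype(int)>75)&(np.abs(B[...,0])<46)&(np.abs(B[...,1])<66)&(B[...,2]<58)&(B[...,2]>9)
P=B[rm]; print(len(P),"x",np.percentile(P[:,0],[1,99]).round(1),"y",np.percentile(P[:,1],[1,99]).round(1),"z",np.percentile(P[:,2],[1,50,99]).round(1))
E
```

```text
[686.94592601 -54.45137694 250.        ]
time 18.38 at [572.7 -87.6 250.4] yaw 103.46 -> dx,dy,dz [  5.67 118.8    0.53] yaw -89.99 |d| 119.0 F [ 0.1 -0.8 -0.2] w 0.2 j6 -0.49
1183 x [-16.9   9.7] y [-30.   36.4] z [24.8 46.2 51. ]
```

View pics/w11.png

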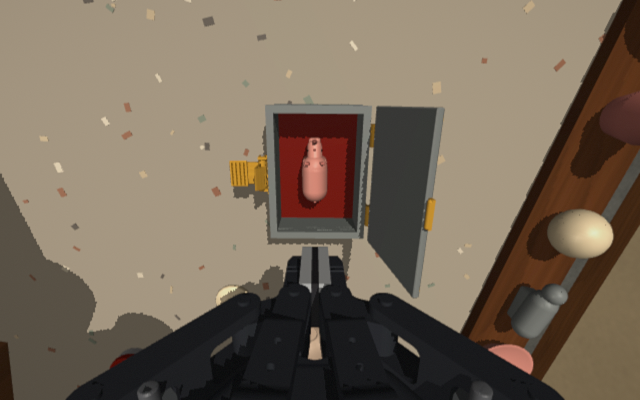

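The rhino stands upright inside at pixel (314,170), with its top at z≈51 (8.5 + 42.5, as expected). Now I check the lid's pose and its middle line before pushing.

```bash
python3 - <<'E'
from h import *
im,d,c=load("w11"); W=cloud(d,c); f,g=fr(575.1,-81.2,13.45); B=g(W)
hsv=cv2.cvtColor(im,cv2.COLOR_RGB2HSV)
gold=(hsv[...,0]>12)&(hsv[...,0]<30)&(hsv[...,1]>150)&(hsv[...,2]>90)
g1=gold.copy(); g1[:190]=0; g1[240:]=0; g1[:,:420]=0; g1[:,440:]=0
P=B[g1]; P=P[P[:,2]>100]; print("lid tab",len(P),np.percentile(P,[2,50,98],axis=0).round(1))
# lid front edge face: gray bright strip from (443,107) to (415,298)
for r in range(112,300,20):
    row=B[r]; u=np.where((row[:,2]>100)&(row[:,0]>50)&(row[:,0]<110)&(np.arange(640)>370)&(np.arange(640)<450))[0]
    if len(u): print(r,u.min(),u.max(),row[u[-3]].round(1), row[u,2].max().round(1))
for u in(300,330):
    col=B[:,u]; k=np.where((np.abs(col[:,2]-55)<3)&(np.abs(col[:,1])<80)&(np.abs(col[:,1])>60))[0]; y=col[k,1]; print("rim y",y[y<0].min().round(1),y[y<0].max().round(1),y[y>0].min().round(1),y[y>0].max().round(1))
# latch pad y
g2=gold.copy(); g2[:150]=0; g2[195:]=0; g2[:,:225]=0; g2[:,250:]=0
P=B[g2]; P=P[P[:,2]>35]; print("pad",np.percentile(P,[2,50,98],axis=0).round(1))
E
```

```text
lid tab 240 [[ 77.2 -12.5 171.8]
 [ 79.6  -0.8 173.8]
 [ 82.5   9.7 175.3]]
112 392 443 [ 80.7  69.8 168.9] 170.0
132 390 441 [ 80.8  56.9 169.4] 170.1
152 389 438 [ 81.2  43.  167.8] 170.1
172 387 435 [ 80.5  29.  168.8] 170.3
192 385 432 [ 80.1  14.3 169.2] 169.8
212 384 433 [ 80.8   0.5 173.6] 174.4
232 382 427 [ 79.3 -16.4 171.3] 171.3
252 380 424 [ 79.9 -34.4 169. ] 169.5
272 392 421 [ 79.6 -52.2 169. ] 169.6
292 408 418 [ 79.1 -70.7 169.3] 169.6
rim y -76.3 -68.2 65.6 72.5
rim y -76.8 -68.8 65.6 72.5
pad [[-99.2 -14.3  40.6]
 [-88.9  -0.1  44.2]
 [-78.7  13.5  45.8]]
```

Emit:
{"fn": "arm_command", "kwargs": {"steps": [{"dx": 0.5, "dy": 8, "dz": 0, "yaw": -5, "hand": 0}, {"dx": 1, "dy": 22, "dz": 0, "yaw": -14, "hand": 0}, {"dx": 2, "dy": 37, "dz": 0, "yaw": -24, "hand": 0}, {"dx": 2, "dy": 52, "dz": 0, "yaw": -34, "hand": 0}, {"dx": 3, "dy": 67, "dz": 0, "yaw": -44, "hand": 0}, {"dx": 4, "dy": 82, "dz": 0, "yaw": -54, "hand": 0}, {"dx": 4.5, "dy": 97, "dz": 0, "yaw": -64, "hand": 0}, {"dx": 4.5, "dy": 110, "dz": 0, "yaw": -74, "hand": 0}, {"dx": 4.5, "dy": 118.8, "dz": 0, "yaw": -84, "hand": 0}, {"dx": 4.5, "dy": 118.8, "dz": 10, "yaw": -90, "hand": 0}, {"dx": 4.5, "dy": 118.8, "dz": 35, "yaw": -90, "hand": 0}, {"dx": 4.5, "dy": 118.8, "dz": 60, "yaw": -90, "hand": 0}, {"dx": 4.5, "dy": 118.8, "dz": 77, "yaw": -90, "hand": 0}, {"dx": 4.5, "dy": 118.8, "dz": 82, "yaw": -90, "hand": 0}, {"dx": 4.5, "dy": 118.8, "dz": 82, "yaw": -90, "hand": 0}]}}

```text
time_s: 20.3
tool_pos: [687.2, -55.6, 167.8]
ee_rot: [-0.117, 0.993, 0.0, -0.0]
force: [-0.1, -0.2, 0.1]
gripper_width: 0.1
```

```bash
python3 - <<'E'
from h import *
f,g=fr(575.1,-81.2,13.45)
p,M,s=tool(); print("box coords TCP",g(p).round(1))
im,d,c=shot("scene","s12")
cv2.imwrite("pics/s12c.png",cv2.resize(im[130:290,200:380],None,fx=4,fy=4,interpolation=cv2.INTER_CUBIC)[:,:,::-1][:600])
plan(f((95,-1.2,168)),193.45)
im,d,c=shot("wrist","w12")
E
```

```text
box coords TCP [115.   -1.2 167.8]
time 20.35 at [687.4 -55.6 168.4] yaw -166.54 -> dx,dy,dz [20.18  0.03  0.4 ] yaw 0.01 |d| 20.0 F [-0.8  0.   0.9] w 0.2 j6 -1.97
```

View pics/s12c.png

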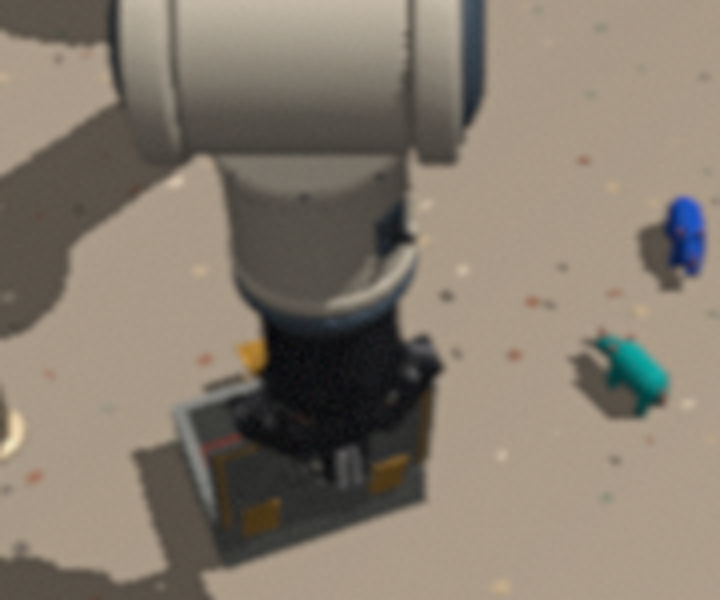

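View pics/w12.png

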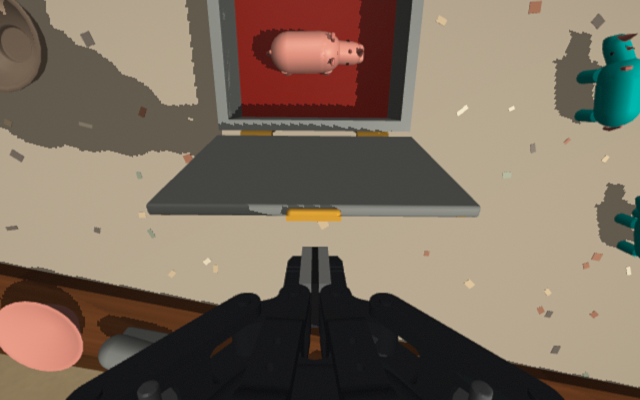

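Emit:
{"fn": "arm_command", "kwargs": {"steps": [{"dx": 7, "dy": 0, "dz": 0, "yaw": 0, "hand": 0}, {"dx": 14, "dy": 0, "dz": 0, "yaw": 0, "hand": 0}, {"dx": 18, "dy": 0, "dz": 0, "yaw": 0, "hand": 0}, {"dx": 22, "dy": 0, "dz": 0, "yaw": 0, "hand": 0}, {"dx": 26, "dy": 0, "dz": 0, "yaw": 0, "hand": 0}, {"dx": 30, "dy": 0, "dz": 0, "yaw": 0, "hand": 0}, {"dx": 30, "dy": 0, "dz": 0, "yaw": 0, "hand": 0}]}}

```text
time_s: 21.28
tool_pos: [657.8, -62.6, 168.0]
ee_rot: [-0.117, 0.993, -0.0, 0.0]
force: [2.4, 0.1, 0.9]
gripper_width: -0.2
```

```bash
python3 - <<'E'
from h import *
f,g=fr(575.1,-81.2,13.45)
p,M,s=tool(); print("box coords TCP",g(p).round(1),s["force"].round(1),s["time_s"])
im,d,c=shot("wrist","w13")
E
```

```text
box coords TCP [ 84.7  -1.1 168. ] [2.4 0.1 0.9] 21.275
```

View pics/w13.png

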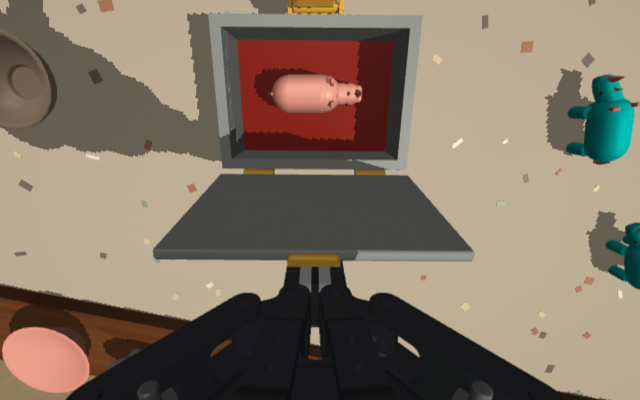

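Emit:
{"fn": "arm_command", "kwargs": {"steps": [{"dx": 5.7, "dy": 0, "dz": -1, "yaw": 0, "hand": 0}, {"dx": 11.2, "dy": 0, "dz": -2.7, "yaw": 0, "hand": 0}, {"dx": 16.7, "dy": 0, "dz": -2.6, "yaw": 0, "hand": 0}, {"dx": 22.7, "dy": 0, "dz": -2.3, "yaw": 0, "hand": 0}, {"dx": 28, "dy": 0, "dz": -1.9, "yaw": 0, "hand": 0}, {"dx": 33.7, "dy": 0, "dz": -0.9, "yaw": 0, "hand": 0}, {"dx": 39.2, "dy": 0, "dz": 0.3, "yaw": 0, "hand": 0}, {"dx": 44.4, "dy": 0, "dz": 1.7, "yaw": 0, "hand": 0}, {"dx": 49.7, "dy": 0, "dz": 3.6, "yaw": 0, "hand": 0}, {"dx": 54.7, "dy": 0, "dz": 5.8, "yaw": 0, "hand": 0}, {"dx": 60, "dy": 0, "dz": 8.2, "yaw": 0, "hand": 0}, {"dx": 64.7, "dy": 0, "dz": 11, "yaw": 0, "hand": 0}, {"dx": 69.7, "dy": 0, "dz": 14.2, "yaw": 0, "hand": 0}, {"dx": 74.2, "dy": 0, "dz": 17.3, "yaw": 0, "hand": 0}, {"dx": 74.2, "dy": 0, "dz": 17.3, "yaw": 0, "hand": 0}]}}

```text
time_s: 23.2
tool_pos: [585.3, -79.9, 150.3]
ee_rot: [-0.117, 0.993, 0.0, -0.0]
force: [0.8, 1.0, 2.5]
gripper_width: 0.1
```

```bash
python3 - <<'E'
from h import *
f,g=fr(575.1,-81.2,13.45)
p,M,s=tool(); print("box coords TCP",g(p).round(1),s["force"].round(1),s["time_s"])
im,d,c=shot("wrist","w14")
E
```

```text
box coords TCP [ 10.2  -1.2 150.3] [0.8 1.  2.5] 23.2
```

View pics/w14.png

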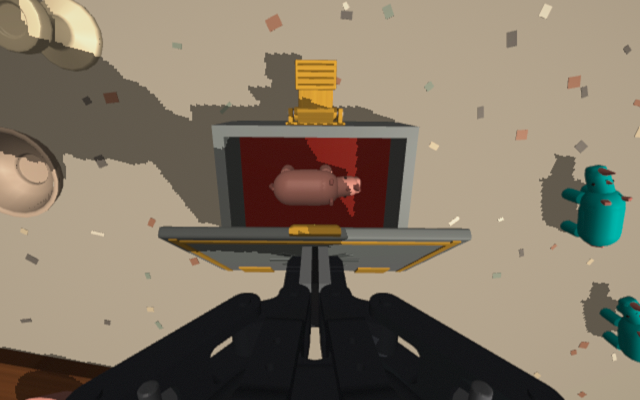

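Emit:
{"fn": "arm_command", "kwargs": {"steps": [{"dx": 3, "dy": 0, "dz": 2.5, "yaw": 0, "hand": 0}, {"dx": 6.1, "dy": 0, "dz": 5.1, "yaw": 0, "hand": 0}, {"dx": 12.1, "dy": 0, "dz": 11, "yaw": 0, "hand": 0}, {"dx": 17.4, "dy": 0, "dz": 17.4, "yaw": 0, "hand": 0}, {"dx": 22.3, "dy": 0, "dz": 24.4, "yaw": 0, "hand": 0}, {"dx": 26.5, "dy": 0, "dz": 31.7, "yaw": 0, "hand": 0}, {"dx": 30, "dy": 0, "dz": 39.3, "yaw": 0, "hand": 0}, {"dx": 32.4, "dy": 0, "dz": 45.7, "yaw": 0, "hand": 0}, {"dx": 34.3, "dy": 0, "dz": 52.1, "yaw": 0, "hand": 0}, {"dx": 34.3, "dy": 0, "dz": 52.1, "yaw": 0, "hand": 0}]}}

```text
time_s: 24.5
tool_pos: [552.1, -87.8, 98.0]
ee_rot: [-0.117, 0.993, 0.0, -0.0]
force: [-1.3, -0.2, 3.0]
gripper_width: 0.0
```

```bash
python3 - <<'E'
from h import *
f,g=fr(575.1,-81.2,13.45)
p,M,s=tool(); print("box coords TCP",g(p).round(1),s["force"].round(1),s["time_s"])
im,d,c=shot("wrist","w15")
E
```

```text
box coords TCP [-23.9  -1.   98. ] [-1.3 -0.2  3. ] 24.5
```

View pics/w15.png

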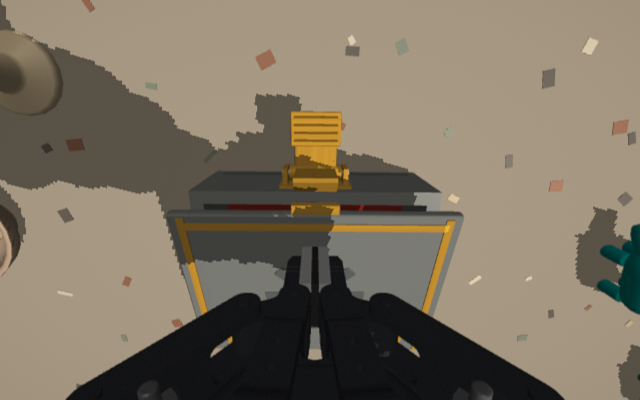

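Emit:
{"fn": "arm_command", "kwargs": {"steps": [{"dx": 0.8, "dy": 0, "dz": 3, "yaw": 0, "hand": 0}, {"dx": 1.5, "dy": 0, "dz": 6, "yaw": 0, "hand": 0}, {"dx": 2, "dy": 0, "dz": 8.5, "yaw": 0, "hand": 0}, {"dx": 2.2, "dy": 0, "dz": 10, "yaw": 0, "hand": 0}, {"dx": 2.2, "dy": 0, "dz": 10, "yaw": 0, "hand": 0}]}}

```text
time_s: 25.18
tool_pos: [550.4, -88.3, 88.4]
ee_rot: [-0.117, 0.993, -0.0, 0.0]
force: [1.4, 0.9, 3.4]
gripper_width: 0.2
```

Emit:
{"fn": "arm_command", "kwargs": {"steps": [{"dx": 0.3, "dy": 0, "dz": 1, "yaw": 0, "hand": 0}, {"dx": 0.5, "dy": 0, "dz": 2, "yaw": 0, "hand": 0}, {"dx": 0.5, "dy": 0, "dz": 2, "yaw": 0, "hand": 0}]}}

```text
time_s: 25.55
tool_pos: [549.8, -88.5, 86.5]
ee_rot: [-0.117, 0.993, -0.0, 0.0]
force: [2.2, 0.8, 3.1]
gripper_width: -0.3
```

Emit:
{"fn": "arm_command", "kwargs": {"steps": [{"dx": 0.1, "dy": 0, "dz": 0.8, "yaw": 0, "hand": 0}, {"dx": 0.2, "dy": 0, "dz": 1.6, "yaw": 0, "hand": 0}, {"dx": 0.2, "dy": 0, "dz": 2.4, "yaw": 0, "hand": 0}, {"dx": 0.2, "dy": 0, "dz": 2.4, "yaw": 0, "hand": 0}]}}

```text
time_s: 26.05
tool_pos: [549.6, -88.5, 84.2]
ee_rot: [-0.117, 0.993, -0.0, 0.0]
force: [0.5, 0.8, 5.5]
gripper_width: 0.0
```

Emit:
{"fn": "arm_command", "kwargs": {"steps": [{"dx": 0.1, "dy": 0, "dz": 0.6, "yaw": 0, "hand": 0}, {"dx": 0.1, "dy": 0, "dz": 1.2, "yaw": 0, "hand": 0}, {"dx": 0.1, "dy": 0, "dz": 1.2, "yaw": 0, "hand": 0}]}}

```text
time_s: 26.42
tool_pos: [549.5, -88.5, 83.0]
ee_rot: [-0.117, 0.993, -0.0, 0.0]
force: [1.9, 1.4, 5.0]
gripper_width: -0.3
```

Emit:
{"fn": "arm_command", "kwargs": {"steps": [{"dx": 0, "dy": 0, "dz": 0.6, "yaw": 0, "hand": 0}, {"dx": 0.1, "dy": 0, "dz": 1.2, "yaw": 0, "hand": 0}, {"dx": 0.1, "dy": 0, "dz": 1.2, "yaw": 0, "hand": 0}]}}

```text
time_s: 26.8
tool_pos: [549.4, -88.6, 81.6]
ee_rot: [-0.117, 0.993, -0.0, 0.0]
force: [2.4, -0.0, 3.7]
gripper_width: 0.0
```

Emit:
{"fn": "arm_command", "kwargs": {"steps": [{"dx": 0, "dy": 0, "dz": 0.5, "yaw": 0, "hand": 0}, {"dx": 0, "dy": 0, "dz": 1, "yaw": 0, "hand": 0}, {"dx": 0, "dy": 0, "dz": 1, "yaw": 0, "hand": 0}]}}

```text
time_s: 27.18
tool_pos: [549.3, -88.5, 80.6]
ee_rot: [-0.117, 0.993, 0.0, -0.0]
force: [2.2, -0.1, 2.7]
gripper_width: -0.2
```

Emit:
{"fn": "arm_command", "kwargs": {"steps": [{"dx": 0, "dy": 0, "dz": 0.4, "yaw": 0, "hand": 0}, {"dx": 0, "dy": 0, "dz": 0.8, "yaw": 0, "hand": 0}, {"dx": 0, "dy": 0, "dz": 0.8, "yaw": 0, "hand": 0}]}}

```text
time_s: 27.55
tool_pos: [548.9, -88.4, 79.6]
ee_rot: [-0.117, 0.993, 0.0, -0.0]
force: [-0.4, -0.2, -0.6]
gripper_width: -0.3
```

```bash
python3 - <<'E'
from h import *
f,g=fr(575.1,-81.2,13.45)
p,M,s=tool(); print("box coords TCP",g(p).round(1),s["force"].round(1),s["time_s"])
im,d,c=shot("wrist","w16")
cv2.imwrite("pics/w16c.png",cv2.resize(im[120:280,170:470],None,fx=2.6,fy=2.6,interpolation=cv2.INTER_CUBIC)[:,:,::-1])
E
```

```text
box coords TCP [-27.1  -0.9  79.6] [-0.4 -0.2 -0.6] 27.55
```

View pics/w16c.png

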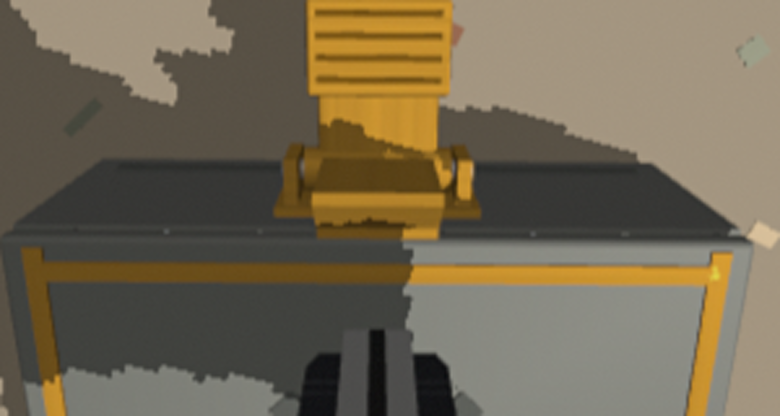

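Emit:
{"fn": "arm_command", "kwargs": {"steps": [{"dx": 0, "dy": 0, "dz": 0.3, "yaw": 0, "hand": 0}, {"dx": 0, "dy": 0, "dz": 0.6, "yaw": 0, "hand": 0}, {"dx": 0, "dy": 0, "dz": 0.6, "yaw": 0, "hand": 0}]}}

```text
time_s: 27.98
tool_pos: [549.1, -88.4, 79.3]
ee_rot: [-0.117, 0.993, 0.0, -0.0]
force: [-2.1, 0.3, 2.7]
gripper_width: -0.0
```

Emit:
{"fn": "arm_command", "kwargs": {"steps": [{"dx": 0, "dy": 0, "dz": 0.3, "yaw": 0, "hand": 0}, {"dx": 0, "dy": 0, "dz": 0.5, "yaw": 0, "hand": 0}, {"dx": 0, "dy": 0, "dz": 0.5, "yaw": 0, "hand": 0}]}}

```text
time_s: 28.35
tool_pos: [549.3, -88.5, 78.8]
ee_rot: [-0.117, 0.993, 0.0, -0.0]
force: [-1.8, 0.7, 3.2]
gripper_width: -0.0
```

Emit:
{"fn": "arm_command", "kwargs": {"steps": [{"dx": 0, "dy": 0, "dz": -1, "yaw": 0, "hand": 0}, {"dx": 0, "dy": 0, "dz": -2.5, "yaw": 0, "hand": 0}, {"dx": 0, "dy": 0, "dz": -4, "yaw": 0, "hand": 0}, {"dx": 0, "dy": 0, "dz": -4, "yaw": 0, "hand": 0}]}}

```text
time_s: 28.85
tool_pos: [549.5, -88.6, 82.9]
ee_rot: [-0.117, 0.993, -0.0, 0.0]
force: [-0.5, -0.1, 0.4]
gripper_width: 0.2
```

```bash
python3 - <<'E'
from h import *
f,g=fr(575.1,-81.2,13.45)
p,M,s=tool(); print("box coords TCP",g(p).round(1),s["force"].round(1),s["time_s"])
im,d,c=shot("wrist","w17"); W=cloud(d,c); B=g(W)
m=(B[...,0]<-45)&(B[...,0]>-53)&(np.abs(B[...,1])<70)&(np.abs(B[...,1])>25)&(B[...,2]>50)&(B[...,2]<90); print("lid front z",np.median(B[m][:,2]).round(2),m.sum())
im,d,c=load("w1"); W=cloud(d,c); B=g(W)
m=(B[...,0]<-45)&(B[...,0]>-53)&(np.abs(B[...,1])<70)&(np.abs(B[...,1])>25)&(B[...,2]>50)&(B[...,2]<90); print("w1 lid front z",np.median(B[m][:,2]).round(2),m.sum())
E
```

```text
box coords TCP [-26.6  -1.2  82.9] [-0.5 -0.1  0.4] 28.85
lid front z 62.87 2390
w1 lid front z 62.86 616
```

The lid's front is at z 62.87 mm, the same as when it was latched at the start (62.86), and the tool feels no force. So the latch has caught; I retreat and check.

Emit:
{"fn": "arm_command", "kwargs": {"steps": [{"dx": 0, "dy": 0, "dz": -15, "yaw": 0, "hand": 0}, {"dx": 0, "dy": 0, "dz": -45, "yaw": 0, "hand": 0}, {"dx": 10, "dy": 0, "dz": -85, "yaw": 0, "hand": 0}, {"dx": 30, "dy": 0, "dz": -125, "yaw": 0, "hand": 0}, {"dx": 60, "dy": 0, "dz": -155, "yaw": 0, "hand": 0}, {"dx": 85, "dy": 0, "dz": -170, "yaw": 0, "hand": 0}, {"dx": 100, "dy": 0, "dz": -175, "yaw": 0, "hand": 0}, {"dx": 100, "dy": 0, "dz": -175, "yaw": 0, "hand": 0}]}}

```text
time_s: 29.9
tool_pos: [451.7, -111.9, 258.2]
ee_rot: [-0.117, 0.993, -0.0, 0.0]
force: [1.1, 0.3, 0.2]
gripper_width: -0.3
```

```bash
python3 - <<'E'
from h import *
f,g=fr(575.1,-81.2,13.45)
p,M,s=tool(); print("box coords TCP",g(p).round(1),s["force"].round(1),s["time_s"])
im,d,c=shot("wrist","w18"); W=cloud(d,c); B=g(W)
m=(B[...,0]<-45)&(B[...,0]>-53)&(np.abs(B[...,1])<70)&(np.abs(B[...,1])>25)&(B[...,2]>50)&(B[...,2]<90); print("lid front z",np.median(B[m][:,2]).round(2),m.sum())
im,d,c=shot("scene","s18")
im0,d0,_=load("scene0")
df=np.abs(im.astype(int)-im0).max(-1); 
im,d,c=shot("top","t18")
print(ctrl.read_state()["time_s"])
E
```

```text
box coords TCP [-127.2   -1.2  258.2] [1.1 0.3 0.2] 29.9
lid front z 62.91 454
30.05
```

View pics/s18.png

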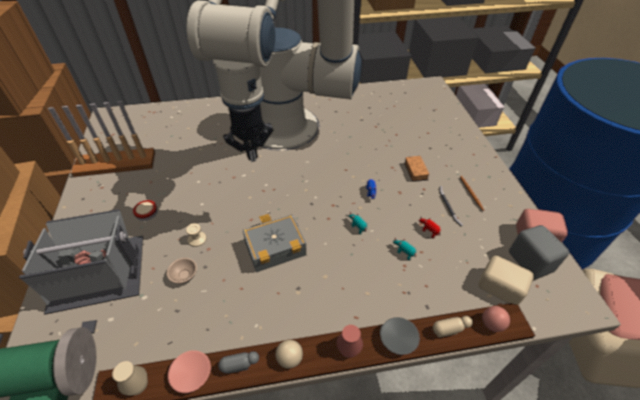

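View pics/w18.png

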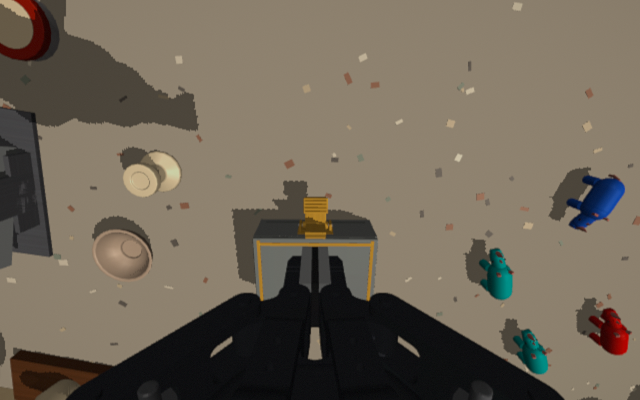

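View pics/t18.png

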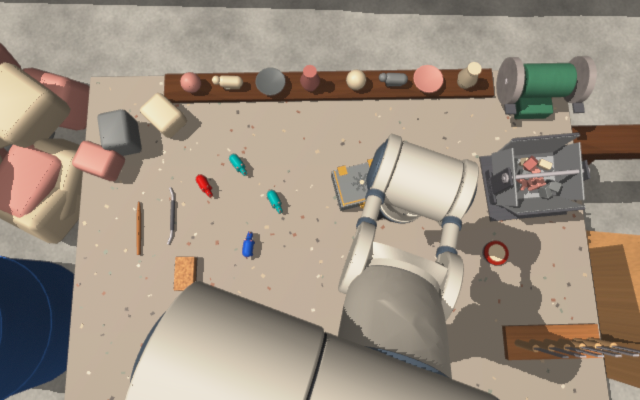

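The scene view shows the box shut at (274,240). The other things are at the same pixels as at the start: blue (371,187), turquoise (358,222) and (404,246), red (430,227), candle (196,235), dish (181,271). The lid reads 62.9 mm, and the gripper is free and well clear. I hand in.

```bash
python3 - <<'E'
from h import *
im0,d0,_=load("scene0"); im1,d1,_=load("s18")
df=(np.abs(im1.astype(int)-im0).max(-1)>60)
for n,(u,v) in dict(blue=(371,187),turq1=(358,222),turq2=(404,246),red=(430,227),candle=(196,235),dish=(181,271),tin=(145,209),cork=(416,167),riffler=(449,206),stick=(472,193)).items(): print(n,int(df[v-15:v+15,u-15:u+15].sum()))
print(ctrl.close_job())
E
```

```text
blue 0
turq1 0
turq2 0
red 0
candle 102
dish 0
tin 459
cork 0
riffler 0
stick 0
the job is handed in; nothing more can be done
None
```

```bash
python3 - <<'E'
from h import *
im0,d0,c0=load("scene0"); im1,d1,c1=load("s18")
W0,W1=cloud(d0,c0),cloud(d1,c1)
for n,(u,v) in dict(candle=(196,235),tin=(145,209)).items():
    for W in(W0,W1):
        P=W[v-18:v+18,u-18:u+18].reshape(-1,3); P=P[P[:,2]>12]; print(n,len(P),np.median(P,axis=0).round(1),P[:,2].max().round(1))
E
```

```text
candle 230 [ 508.4 -302.7   50.1] 57.4
candle 227 [ 508.4 -302.1   50.1] 57.1
tin 360 [ 375.9 -461.9   24.1] 28.8
tin 357 [ 375.7 -462.    23.9] 29.1
```

The job is done and handed in, with the last move ending at about 30 s of the 72 s allowed. I pressed the thumb latch until the lid popped open, with at most about 8 N read. I then stood the pink rhino on its feet inside the box, lowering it until it touched the floor before opening the fingers. Finally I pushed the lid down until the latch caught, let go and drew back.

**Last checks that agreed**
- **Lid:** its front edge reads 62.9 mm, the same as when it was latched at the start, and it stayed there with the tool clear and no force on it.
- **Rhino:** it stood upright after release, with its top 42.5 mm above the box floor. This was the last look at it before the lid closed.
- **Other objects:** the look-alikes, dish, cork block, riffler and burnisher show no change in the scene picture. The candle holder and wax tin failed that picture comparison, but depth puts both within 1 mm of where they were, so I take it to be the arm's shadow.

**What went less smoothly**
- **Gripper against the open lid:** while I was lowering the rhino, the gripper pressed against the open lid with about 7 N. I backed off and set the rhino down about 4 mm nearer the latch side.
- **Catch force not seen:** I never read the 8 to 15 N of the lid riding over the hook. The highest reading was 5.5 N, because forces are only reported at the end of each move. The latch is confirmed only by the lid's height and the lack of force.

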